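# Pyramid of tins on a tray, slid into its holder

### The arm

A 6-joint arm with a two-finger parallel gripper is mounted at the origin on the work surface. World frame = base frame: x ahead of the robot, y to its left, z up, the work surface at z = 0. Lengths are in m, angles in rad, forces in N, time in s.
With the tool pointing down it reaches from about 0.25 to 0.725 m from the base axis. Payload 4 kg.
Tool frame: the origin (TCP) lies at the very end of the fingers, on their centre line; the grasp point (between the pads) lies 19 mm behind it; z points along the fingers, y is the direction in which the jaws open and shut (so a half turn about z gives the same grasp; the last joint's range is limited). The gripper opens to 85 mm and grips with 20 to 120 N. Pads are 22 mm wide; open, the fingers measure 114 mm over their backs; the gripper's body (76 mm by 85 mm) begins 54 mm behind the grasp point. The pads swing forward as they close: fully open they stand 13 mm farther back than shut.
Start: joints at [1.146, 0.241, 0.005, 1.335, 0, 1.571], TCP at [0.206, 0.456, 0.231] pointing down, gripper open.
Joint ranges: [-2.72, 2.72], [-1.05, 1.87], [-1.09, 1.28], [-1.99, 2.15], [-1.42, 1.44], [-3.14, 3.14]. Speed limits (rad/s): [2.79, 2.79, 3.14, 3.14, 3.14, 3.14].

### API

Orientations are given as [roll, pitch, yaw] about the fixed x, y, z axes, in that order (R = Rz(yaw) Ry(pitch) Rx(roll)).
In Python, from station import bot gives the robot as it stands.
- The arm moves only by the shell command python3 -m jog 'ROWS' [OPENING] [FORCE]. ROWS is a JSON object of lists of equal length, an entry for each row: "delta_pos": the shift along the tool's x, y, z in mm, a list of three; "rotation": the turn, a rotation vector about the tool's x, y, z in degrees, a list of three. A call has 1 to 10 rows; each row shifts and turns the commanded pose from where the row before left it, along the tool's axes as they then stand; what a row does not reach is not made up. A row lasts 1/8 s, in which the tool goes at most 62.5 mm and 10.7 degrees, less where a joint would pass 70% of its speed; a pose out of reach is approached as far as the arm can. A call with a gripper value outside its range is refused whole. OPENING is the opening in per cent of the stroke, from 0 (shut) to 100 (fully open), set as the call begins (- or left out, the last holds). The fingers move at their own pace and stop on an object; FORCE is the grip in N (left out, the last holds). Time passes only in rows, so rows that do not move let the fingers close. It gives the time, the measured TCP pose, the force and the opening at its end, in the units of the state.
- bot.get_state(): the state, without advancing time (a new reading comes with each control period).
- bot.get_image(name): name is "side" or "top" or "wrist"; returns a dict with "img" (480x640x3 uint8, red, green, blue), "camera_matrix" (3x3 intrinsics, pixels), "k1" (the pictures are not rectified: a ray, as slopes to the right and down, at radius r is drawn at 1 + k1 r^2 times it, then the intrinsics apply), "rvec" (rotation vector, rad) and "tvec" (3), from world to camera coordinates, as OpenCV has them. Camera axes: x right, y down, z forward; pixel columns grow to the right and rows downward; lengths in m; the calibration is good to about 2 mm. A picture is of the moment at which its call begins. There is no depth.
- bot.close_job(): hands the job in, once; it reports no verdict.
The state is a dict: "t": time; "q": joint angles; "joint_vel": joint speeds; "joint_torque": joint torques, N m; "eef_pos": TCP position; "ee_rot": TCP orientation; "force": force on the tool from outside, world axes, zero at the start; "ft_torque": the same for the moment, N m; "opening": finger opening in m.
Only numpy, scipy, OpenCV 4.12 (cv2) and the standard library are available. Lean on these libraries where they do the work, as an engineer would, in place of code of your own. Each camera call takes 0.05 s, during which the arm holds its last target.

### The job

Take the green spoon rest off the bamboo tray and set it down flat in the middle of the cork mat. Then, with the tray still out in front of its slotted holder, build a pyramid of the tins lying on the steel plate: the three plain steel tins side by side in the tray's three pockets and every coloured tin there is saddled into a gap of the layer below (two gaps over the steel tins; a third coloured tin, if there is one, on top of the other two), all lying neatly in line. Finally slide the loaded tray by its handle fully home into the holder with the pyramid standing, and leave the carafe and the jar alone.

Things in the scene. Friction and masses are not known exactly. Their poses are not given: they have to be found in the camera images.
- tray: loose bamboo tray, 140 mm (x) by 250 mm (y), floor 10 mm thick, 0.4 to 0.6 kg; origin at the centre of its underside, the +y end goes into the holder first. Four ridges (10 mm wide in y, 78 mm in x, 14 mm above the floor, at y = -69, -9, 51, 111 mm) and 6 mm high side lips at x = -39 to -45 and 39 to 45 mm form three pockets 60 mm apart. It starts before the holder, not quite in line.
- tray_handle (a point): grip point of the tray's handle, an upright board at the tray's -y end: 90 mm wide in the tray's x, 12 mm thick in y, top 72 mm above the tray's underside; the point lies on its middle, 17 mm below the top. Pinch it from above, fingers closing along the tray's y. The nearest steel tin's centre lies 73 mm from it. Axes as the tray's.
- base0 (a point): where the centre of a tin lies when seated in the tray's pocket 0 (pocket 0 nearest the handle), 38 mm above the tray's underside; axes as the tray's, a seated tin lies along x
- base1 (a point): where the centre of a tin lies when seated in the tray's pocket 1 (pocket 0 nearest the handle), 38 mm above the tray's underside; axes as the tray's, a seated tin lies along x
- base2 (a point): where the centre of a tin lies when seated in the tray's pocket 2 (pocket 0 nearest the handle), 38 mm above the tray's underside; axes as the tray's, a seated tin lies along x
- gap0 (a point): where the centre of a tin lies when saddled on the tins in pockets 0 and 1, 85 mm above the tray's underside; axes as the tray's
- gap1 (a point): the same over the tins in pockets 1 and 2
- peak (a point): where the centre of a tin lies when saddled on the two tins at gap0 and gap1, 133 mm above the tray's underside; axes as the tray's
- home (a point): where the tray's origin lies when fully home in the fixed green slotted holder, tray axes then parallel to these. The holder, open on top, has two rails along its y, 250 mm long, 148 mm apart inside (4 mm play either side of the tray), with lips 21 mm up that overhang the tray's edges by 6 mm, and an end stop 125 mm from this point at its +y end
- mouth (a point): middle of the holder's mouth, 125 mm from home towards the holder's -y, axes as home's; flared cheeks reach 50 mm farther out and are 160 to 175 mm apart. The tray can only slide in along +y
- tin_base_a_c (a point): plain steel tin, 0.1 to 0.2 kg, lying on its side, 56 mm diameter, 62 mm long, flat ends; the point is its centre, x runs along the tin's axis (the other two axes turn as it rolls). Two thin rubber bands give it some rolling resistance. Best taken by its two flat ends, fingers closing along x. Starts on the steel plate.
- tin_base_b_c (a point): plain steel tin, 0.1 to 0.2 kg, lying on its side, 56 mm diameter, 62 mm long, flat ends; the point is its centre, x runs along the tin's axis (the other two axes turn as it rolls). Two thin rubber bands give it some rolling resistance. Best taken by its two flat ends, fingers closing along x. Starts on the steel plate.
- tin_base_c_c (a point): plain steel tin, 0.1 to 0.2 kg, lying on its side, 56 mm diameter, 62 mm long, flat ends; the point is its centre, x runs along the tin's axis (the other two axes turn as it rolls). Two thin rubber bands give it some rolling resistance. Best taken by its two flat ends, fingers closing along x. Starts on the steel plate.
- tin_red_c (a point): red tin with thin aluminium bands, 0.07 to 0.14 kg, may be absent, lying on its side, 56 mm diameter, 62 mm long, flat ends; the point is its centre, x runs along the tin's axis (the other two axes turn as it rolls). Two thin rubber bands give it some rolling resistance. Best taken by its two flat ends, fingers closing along x. Starts on the steel plate.
- tin_yellow_c (a point): yellow tin with thin aluminium bands, 0.07 to 0.14 kg, may be absent, lying on its side, 56 mm diameter, 62 mm long, flat ends; the point is its centre, x runs along the tin's axis (the other two axes turn as it rolls). Two thin rubber bands give it some rolling resistance. Best taken by its two flat ends, fingers closing along x. Starts on the steel plate.
- tin_blue_c (a point): blue tin with thin aluminium bands, 0.07 to 0.14 kg, may be absent, lying on its side, 56 mm diameter, 62 mm long, flat ends; the point is its centre, x runs along the tin's axis (the other two axes turn as it rolls). Two thin rubber bands give it some rolling resistance. Best taken by its two flat ends, fingers closing along x. Starts on the steel plate.
- plate_top (a point): centre of the top of a fixed dark steel plate, 240 (x) by 250 mm, 4 mm thick, with 6 mm high lips along its +x and -x edges and four ridges along its x (12 mm wide, 14 mm high, 78 mm apart); the tins lie between the ridges, two to a lane, axes along the ridges
- spoon_rest_c (a point): green plastic spoon rest, a shallow open dish 150 mm (x) by 58 mm (y) by 26 mm high with 5 mm walls (a small thin tongue on its +x end is 15 mm longer still); the point is its centre, half-way up, z up. At the start it lies on the tray's ridges. Take it across its 58 mm.
- mat_top (a point): centre of the top of a fixed cork mat, 100 mm (x) by 180 mm (y), 4 mm thick
- carafe: clear glass carafe with wooden stopper, 96 mm diameter, 205 mm high, origin under its centre; a bystander
- jar: jar with wooden lid, 70 mm diameter, 100 mm high, origin under its centre; a bystander. (A small fixed dark spice chest, about 130 by 200 mm and 130 mm high with its knob, also stands beyond the holder, 75 mm or more from it.)

How it is judged:
By the outcome, as a careful person would: the job done as asked, in the order asked, and still so for the second after the job is handed in, with the robot touching nothing.
Of tin_red, tin_yellow, tin_blue only 1 to 3 are there at a start; the rules pass over those that are not, and their reading is None.
At some moment in a run one of spoon_rest, tin_base_a, tin_base_b, tin_base_c may be knocked a few centimetres aside while the robot is not near it.
Once in a run the grip may slacken for a moment while it holds something.
It also fails if it takes over 210 s, if anything falls off the work surface, if the arm or the gripper's body presses on something with over 40 N, if the wrist force passes 120 N, or if a joint passes its speed limit or range.

## Working session

There is one attempt and no reset: what is moved stays moved. The work goes in short steps, Python scripts to look and compute and a shell command to move; the robot and the scene stay as the last step left them, time stands still between calls to the robot, and variables do not carry over. Pictures are saved under pics/ and viewed, and the job is handed in when it is done.

```bash
ls; mkdir -p pics
python3 - <<'E'
from station import bot
import cv2
s=bot.get_state()
for k,v in s.items(): print(k,v)
for n in ["side","top","wrist"]:
    d=bot.get_image(n); cv2.imwrite(f"pics/{n}0.png",d["img"][:,:,::-1])
    print(n,d["camera_matrix"],d["k1"],d["rvec"],d["tvec"])
E
```

```text
pics
t 0.0
q [ 1.14602661e+00  2.41429695e-01  3.70212694e-03  1.33522319e+00
 -3.14635318e-06  1.57078032e+00]
joint_vel [ 0.0006891   0.00035815  0.00172612 -0.000362   -0.00103297 -0.00038866]
joint_torque [-3.27094112e-04 -3.72320402e+01  2.52407849e+01  1.69144187e-02
  1.72705336e-05 -5.76767007e-06]
eef_pos [0.20578732 0.45497163 0.2303962 ]
ee_rot [-3.13943823e+00  3.11186635e-06  2.71683895e+00]
force [-0.46404119 -0.12982645 -0.39141618]
ft_torque [0.03040707 0.00932234 0.02485638]
opening 0.08531937685498277
side [[576.03296463   0.         312.62174466]
 [  0.         576.03296463 239.9034854 ]
 [  0.           0.           1.        ]] -0.047117756667272415 [ 2.03723995 -0.51458606  0.26397687] [-0.51084974  0.21311814  1.21739372]
top [[553.60622973   0.         318.16990724]
 [  0.         553.60622973 241.33718496]
 [  0.           0.           1.        ]] -0.09432147907963374 [ 2.21532382 -2.16651461  0.05153913] [-0.06537824  0.56715081  1.20524051]
wrist [[396.25153934   0.         315.89884057]
 [  0.         396.25153934 236.68899559]
 [  0.           0.           1.        ]] -0.08711010766277276 [-2.41826026 -1.55992055 -0.23571451] [-0.49809745 -0.03787179  0.37922042]
```

View pics/side0.png

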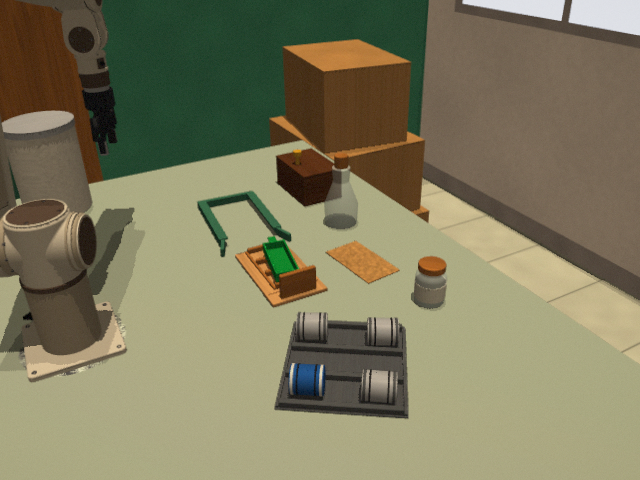

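View pics/top0.png

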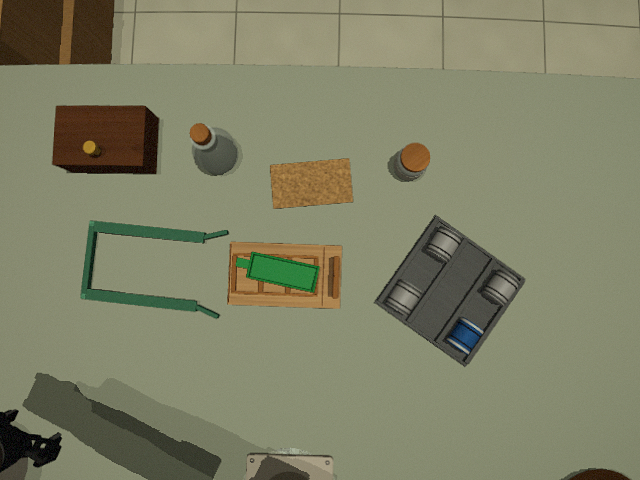

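View pics/wrist0.png

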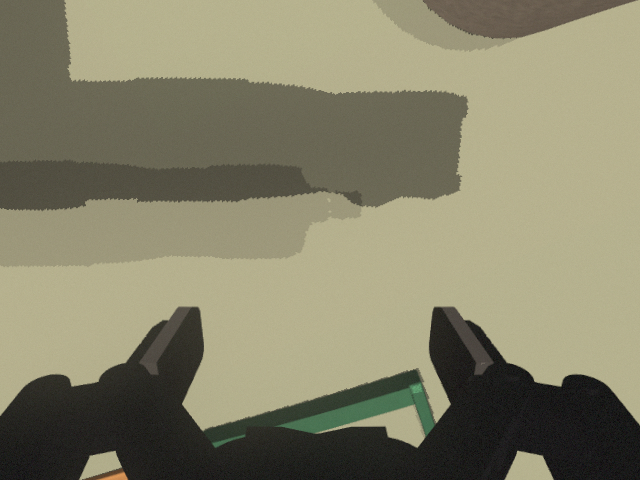

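```bash
cat > h.py <<'E'
import numpy as np, cv2
from station import bot
from scipy.spatial.transform import Rotation as Rn
class Cam:
    def __init__(s,name):
        d=bot.get_image(name); s.img=d["img"]; s.K=np.array(d["camera_matrix"]); s.k1=float(d["k1"])
        s.R=cv2.Rodrigues(np.array(d["rvec"]).astype(float))[0]; s.t=np.array(d["tvec"]).ravel(); s.C=-s.R.T@s.t
        s.hsv=cv2.cvtColor(s.img,cv2.COLOR_RGB2HSV)
    def ray(s,uv):
        uv=np.atleast_2d(np.array(uv,float)); D=np.array([s.k1,0,0,0,0])
        n=cv2.undistortPoints(uv[:,None],s.K,D)[:,0]
        return np.c_[n,np.ones(len(n))]@s.R
    def plane(s,uv,z):
        r=s.ray(uv); return s.C+r*((z-s.C[2])/r[:,2])[:,None]
    def proj(s,P):
        P=np.atleast_2d(P).astype(float); return cv2.projectPoints(P,cv2.Rodrigues(s.R)[0],s.t,s.K,np.array([s.k1,0,0,0,0.]))[0][:,0]
    def mask(s,lo,hi):
        return cv2.inRange(s.hsv,np.array(lo),np.array(hi))
    def save(s,n,crop=None,f=1):
        im=s.img[:,:,::-1]
        if crop: x0,y0,x1,y1=crop; im=im[y0:y1,x0:x1]
        cv2.imwrite(f"pics/{n}.png",cv2.resize(im,None,fx=f,fy=f,interpolation=cv2.INTER_CUBIC))
def blobs(m,amin=40):
    cs=cv2.findContours(m,cv2.RETR_EXTERNAL,cv2.CHAIN_APPROX_NONE)[0]
    return sorted([c for c in cs if cv2.contourArea(c)>amin],key=cv2.contourArea,reverse=True)
def tri(a,ua,b,ub):
    ra=a.ray(ua)[0];rb=b.ray(ub)[0]; A=np.c_[ra,-rb]; x=np.linalg.lstsq(A,b.C-a.C,rcond=None)[0]
    p=a.C+ra*x[0];q=b.C+rb*x[1]; return (p+q)/2,np.linalg.norm(p-q)
def plan(xyz,yaw=None):
    """shift in tool axes (mm) from now to xyz (at present yaw), turn about tool z in deg; yaw=direction of the jaw axis(tool y), mod 180"""
    s=bot.get_state(); R=Rn.from_euler('xyz',s['ee_rot']).as_matrix(); p=np.array(s['eef_pos'])
    jy=np.arctan2(R[1,1],R[0,1]); d=R.T@(np.array(xyz)-p)*1000
    print('t',round(s['t'],2),'TCP',p.round(4),'jawdir',np.degrees(jy).round(2),'q',np.round(s['q'],2),'F',np.round(s['force'],1),'open',round(s['opening'],4))
    if yaw is not None:
        w=(yaw-jy+np.pi/2)%np.pi-np.pi/2
        ex=Rn.from_euler('xyz',[np.pi,0,0])
        print('turn tool z deg',np.degrees(-w).round(2))
        Rf=Rn.from_rotvec([0,0,w]).as_matrix()@R
        # levelled target
        print('shift before turn',d.round(1),' shift after turn',(Rf.T@(np.array(xyz)-p)*1000).round(1))
    else: print('shift',d.round(1))
    print('tilt (tool z)',R[:,2].round(4))
E
python3 - <<'E'
from h import *
T=Cam('top')
T.save('t1a',(60,200,360,330),2.6)
T.save('t1b',(360,200,540,380),3.3)
T.save('t1c',(180,110,440,220),3)
def corners(m,z,n='x'):
    c=blobs(m)[0]; r=cv2.boxPoints(cv2.minAreaRect(c)); P=T.plane(r,z)
    print(n,r.round(1).tolist(),'\n',P.round(4).tolist(),'ctr',P.mean(0).round(4),'sz',np.linalg.norm(P[0]-P[1]).round(4),np.linalg.norm(P[1]-P[2]).round(4))
for n,(u,v) in dict(mat=(310,185),rest=(290,272),holder=(87,260),tray=(235,300),plate=(440,290),steel=(403,300),blue=(465,335),board=(334,275)).items(): print(n,T.hsv[v,u])
E
```

```text
mat [ 18 152 134]
rest [ 65 166 126]
holder [ 71 115  93]
tray [ 17 136 159]
plate [27 30 86]
steel [ 24  26 155]
blue [105 182 116]
board [ 14 180 102]
```

```bash
python3 -c "
import cv2
for n in ['t1a','t1b','t1c']: print(cv2.imread(f'pics/{n}.png').shape)"; python3 -m jog --help 2>&1 | head -20
```

```text
(338, 780, 3)
(594, 594, 3)
(330, 780, 3)
invalid input: not JSON, or not a number
```

View pics/t1a.png

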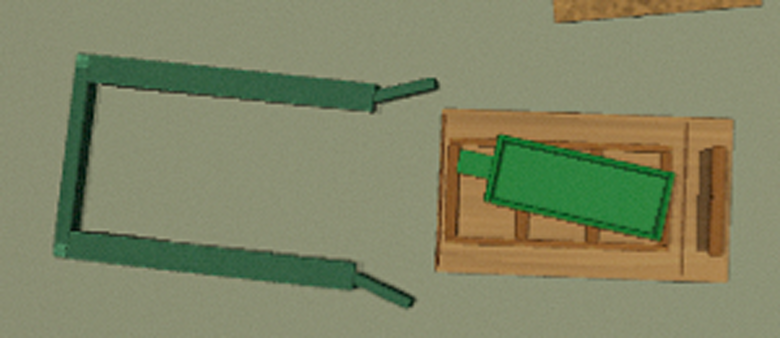

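View pics/t1b.png

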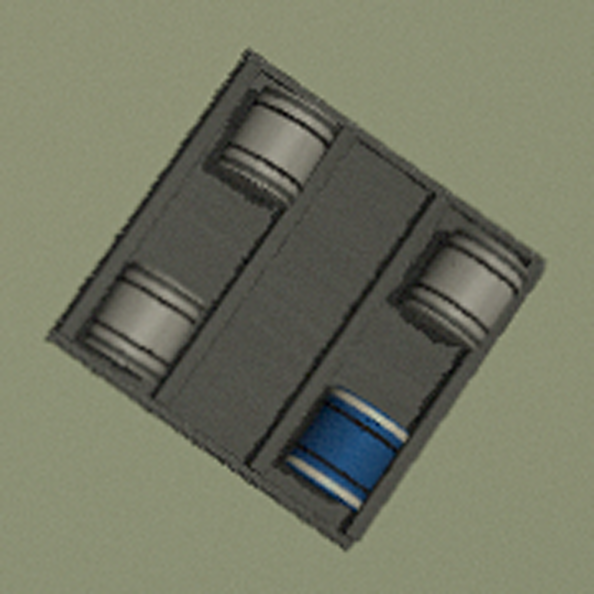

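View pics/t1c.png

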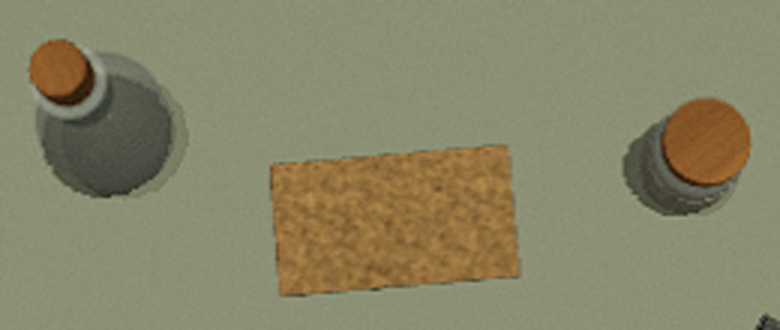

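```bash
cat > m.py <<'E'
from h import *
def corn(cam,m,z,n):
    c=blobs(m)[0]; r=cv2.boxPoints(cv2.minAreaRect(c.astype(np.float32))); P=cam.plane(r,z)
    e=P[1]-P[0];f=P[2]-P[1]
    L=e if np.linalg.norm(e)>np.linalg.norm(f) else f
    print(n,'ctr',P.mean(0).round(4),'sz',np.linalg.norm(e).round(4),np.linalg.norm(f).round(4),'long dir deg',np.degrees(np.arctan2(L[1],L[0])).round(2)%180)
    return P
E
python3 - <<'E'
from m import *
T=Cam('top')
m=T.mask((10,110,90),(22,200,200)); mm=m.copy(); mm[:150]=0;mm[212:]=0; mm[:,380:]=0
corn(T,mm,0.004,'mat')
mt=m.copy(); mt[:235]=0; mt[315:]=0
print('traymask');corn(T,mt,0.010,'tray')
def pts(c,o,s,z,n):
    uv=np.array(c,float)/s+np.array(o); P=T.plane(uv,z); e=np.diff(np.r_[P,P[:1]],axis=0)
    print(n,P[:,:2].round(4).tolist(),'ctr',P.mean(0).round(4),'edges',np.linalg.norm(e,axis=1).round(3),'dirs',np.degrees(np.arctan2(e[:,1],e[:,0])).round(1))
pts([(500,137),(673,172),(660,241),(487,200)],(60,200),2.6,0.05,'rest')
pts([(443,108),(733,119),(729,281),(437,270)],(60,200),2.6,0.010,'tray')
pts([(250,50),(545,262),(348,548),(50,338)],(360,200),3.3,0.008,'plate')
# rest tongue-free
g=T.mask((50,130,60),(80,255,255)); gh=g.copy(); gh[:,:225]=0; 
c=blobs(gh)[0]; print('rest area',cv2.contourArea(c))
go=cv2.morphologyEx(gh,cv2.MORPH_OPEN,np.ones((15,15),np.uint8)); corn(T,go,0.05,'rest')
# holder
b=T.mask((60,70,40),(85,200,200)); b[:,232:]=0; b[:200]=0; b[330:]=0
T.save('x');cv2.imwrite('pics/hm.png',cv2.resize(b[200:330,60:240],None,fx=4,fy=4,interpolation=0))
# tins
S=Cam('side')
bl=T.mask((95,100,30),(120,255,255)); bs=S.mask((95,100,30),(120,255,255))
for cam in(T,S):
    cc=blobs(cam.mask((95,100,30),(120,255,255)))[0]; print(cv2.minAreaRect(cc))
E
```

```text
mat ctr [ 0.6996 -0.0334  0.004 ] sz 0.1792 0.0992 long dir deg 96.12
traymask
tray ctr [0.4937 0.021  0.01  ] sz 0.1394 0.2495 long dir deg 89.0
rest [[0.5391, 0.0876], [0.5135, -0.0556], [0.4568, -0.0462], [0.487, 0.0969]] ctr [0.4991 0.0207 0.05  ] edges [0.145 0.058 0.146 0.053] dirs [-100.1  170.6   78.1  -10.1]
tray [[0.564, 0.1422], [0.5601, -0.1054], [0.4227, -0.1049], [0.426, 0.1433]] ctr [0.4932 0.0188 0.01  ] edges [0.248 0.137 0.248 0.138] dirs [-90.9 179.8  89.2  -0.5]
plate [[0.6331, -0.3135], [0.4939, -0.5171], [0.2998, -0.3847], [0.4366, -0.1815]] ctr [ 0.4659 -0.3492  0.008 ] edges [0.247 0.235 0.245 0.237] dirs [-124.4  145.7   56.   -33.9]
rest area 1843.5
rest ctr [0.4994 0.0192 0.05  ] sz 0.0572 0.1428 long dir deg 78.59
((464.9594421386719, 334.86700439453125), (26.88764190673828, 22.06610870361328), 34.38034439086914)
((305.739990234375, 379.2391662597656), (25.810937881469727, 31.1396484375), 2.38594388961792)
```

Run:
```python
from h import *
S=Cam('side'); S.save('s1a',(190,180,350,310),4.8); S.save('s1b',(270,300,420,420),5)
```

```text
(no output)
```

View pics/hm.png

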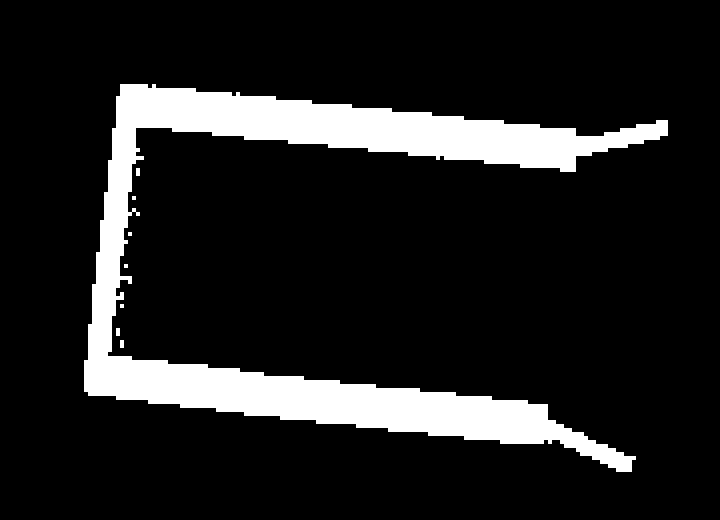

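View pics/s1a.png

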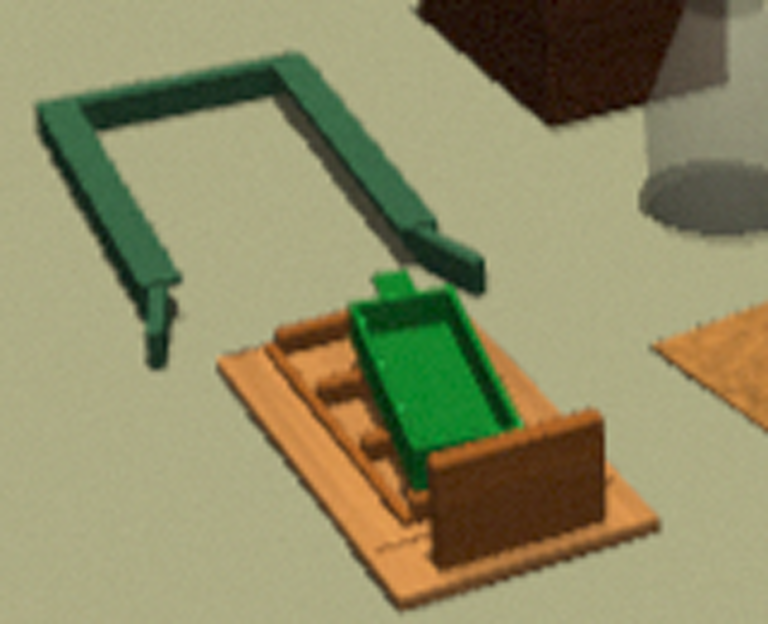

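View pics/s1b.png

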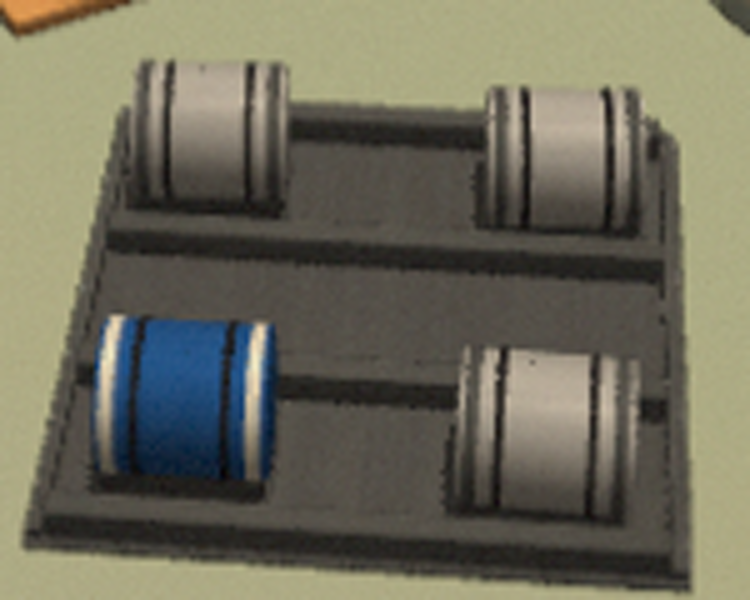

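Run:
```python
from m import *
T=Cam('top'); print('C',T.C)
def P(l,z): return T.plane(np.array(l,float)/4+np.array([60,200]),z)
for z in (0.021,0.027):
    ui=P([(135,128),(575,170)],z); uo=P([(120,85),(575,129)],z); li=P([(108,357),(547,404)],z); lo=P([(84,395),(547,443)],z)
    for n,a in (('ui',ui),('uo',uo),('li',li),('lo',lo)):
        d=a[0]-a[1]; print(z,n,a.round(4)[:,:2].tolist(),np.degrees(np.arctan2(d[1],d[0])).round(2),np.linalg.norm(d).round(4))
    m=(ui[1]+uo[1]+li[1]+lo[1])/4; print('mouth',m.round(4)); print('inner width',(ui[1]-li[1])[:2])
plan([0.4995,0.020,0.15],np.radians(168.6))
```

```text
C [ 0.50318327 -0.06146697  1.23351832]
0.021 ui [[0.578, 0.4496], [0.56, 0.1994]] 85.89 0.2508
0.021 uo [[0.6019, 0.4594], [0.5826, 0.2002]] 85.75 0.2599
0.021 li [[0.4499, 0.4598], [0.4311, 0.2109]] 85.68 0.2496
0.021 lo [[0.4283, 0.4729], [0.4097, 0.2102]] 85.95 0.2633
mouth [0.4959 0.2052 0.021 ]
inner width [ 0.12893183 -0.01148128]
0.027 ui [[0.5776, 0.447], [0.5597, 0.1981]] 85.89 0.2496
0.027 uo [[0.6014, 0.4568], [0.5822, 0.1989]] 85.75 0.2587
0.027 li [[0.4501, 0.4572], [0.4314, 0.2095]] 85.68 0.2484
0.027 lo [[0.4287, 0.4703], [0.4102, 0.2089]] 85.95 0.262
mouth [0.4959 0.2038 0.027 ]
inner width [ 0.12829382 -0.01142446]
t 0.4 TCP [0.206  0.4555 0.2312] jawdir 65.66 q [1.15 0.24 0.   1.34 0.   1.57] F [ 0.4 -0.5 -0.2] open 0.0852
turn tool z deg 77.06
shift before turn [-446.9 -275.8   81.3]  shift after turn [-368.9  373.8   81. ]
tilt (tool z) [-2.e-04 -3.e-04 -1.e+00]
```

```bash
python3 -m jog '{"delta_pos":[[-44.7,-27.6,0],[-44.7,-27.6,0],[-44.7,-27.6,0],[-44.7,-27.6,0],[-44.7,-27.6,0],[-44.7,-27.6,0],[-44.7,-27.6,0],[-44.7,-27.6,0],[-44.7,-27.6,0],[-44.6,-27.4,0]],"rotation":[[0,0,0],[0,0,0],[0,0,0],[0,0,0],[0,0,0],[0,0,0],[0,0,0],[0,0,0],[0,0,0],[0,0,0]]}' 100 30
python3 -m jog '{"delta_pos":[[0,0,10],[0,0,10],[0,0,10],[0,0,10],[0,0,10],[0,0,10],[0,0,10],[0,0,10],[0,0,0]],"rotation":[[0,0,9.6],[0,0,9.6],[0,0,9.6],[0,0,9.6],[0,0,9.6],[0,0,9.6],[0,0,9.6],[0,0,9.86],[0,0,0]]}'
python3 - <<'E'
from m import *
plan([0.4995,0.020,0.028],np.radians(168.6))
W=Cam('wrist'); W.save('w1')
T=Cam('top'); T.save('t2')
E
```

```text
t: 1.65
eef_pos: [0.5004, 0.0185, 0.2315]
ee_rot: [3.141, 0.0, 2.717]
force: [0.1, 0.7, 0.0]
opening: 0.0852
t: 2.78
eef_pos: [0.4989, 0.0201, 0.1506]
ee_rot: [-3.14, 0.0, 1.374]
force: [-0.3, 0.9, 0.1]
opening: 0.0854
t 2.77 TCP [0.4989 0.0201 0.1506] jawdir -11.28 q [ 0.04  0.29 -0.14  1.14 -0.    1.81] F [-0.3  0.9  0.1] open 0.0854
turn tool z deg 0.12
shift before turn [1.000e-01 8.000e-01 1.226e+02]  shift after turn [1.000e-01 8.000e-01 1.226e+02]
tilt (tool z) [-1.9e-03 -1.0e-04 -1.0e+00]
```

View pics/w1.png

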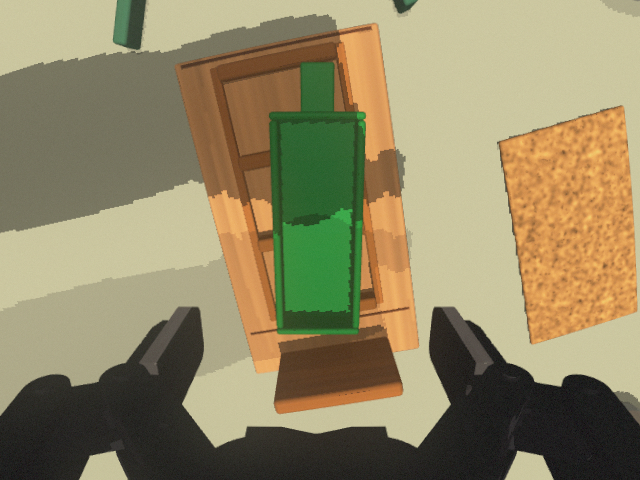

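```bash
python3 -m jog '{"delta_pos":[[0,0,30],[0,0,30],[0,0,25],[0,0,20],[0,0,12],[0,0,5],[0,0,0]],"rotation":[[0,0,0],[0,0,0],[0,0,0],[0,0,0],[0,0,0],[0,0,0],[0,0,0]]}' 100 40
python3 -m jog '{"delta_pos":[[0,0,0],[0,0,0],[0,0,0],[0,0,0],[0,0,0],[0,0,0],[0,0,0],[0,0,0]],"rotation":[[0,0,0],[0,0,0],[0,0,0],[0,0,0],[0,0,0],[0,0,0],[0,0,0],[0,0,0]]}' 20 40
python3 -m jog '{"delta_pos":[[0,0,-10],[0,0,-20],[0,0,-30],[0,0,-30],[0,0,-10],[0,0,0]],"rotation":[[0,0,0],[0,0,0],[0,0,0],[0,0,0],[0,0,0],[0,0,0]]}'
python3 - <<'E'
from m import *
plan([0.6996,-0.0334,0.15],np.radians(6.1))
W=Cam('wrist'); W.save('w2')
S=Cam('side'); S.save('s2',(150,120,450,340),2.6)
E
```

```text
t: 3.75
eef_pos: [0.4999, 0.0201, 0.0296]
ee_rot: [3.141, -0.0, 1.372]
force: [0.8, 0.3, 0.7]
opening: 0.0852
t: 4.75
eef_pos: [0.5005, 0.0201, 0.0303]
ee_rot: [3.14, -0.001, 1.372]
force: [-0.1, -0.2, 6.2]
opening: 0.057
t: 5.5
eef_pos: [0.4998, 0.0201, 0.1295]
ee_rot: [3.141, -0.0, 1.372]
force: [0.3, -0.1, -1.2]
opening: 0.0573
t 5.5 TCP [0.4998 0.0201 0.1295] jawdir -11.4 q [ 0.04  0.31 -0.18  1.08  0.    1.81] F [ 0.3 -0.1 -1.2] open 0.0573
turn tool z deg -17.5
shift before turn [-12.9 206.5 -20.3]  shift after turn [-74.4 193.  -20.3]
tilt (tool z) [ 9.e-04  0.e+00 -1.e+00]
```

View pics/w2.png

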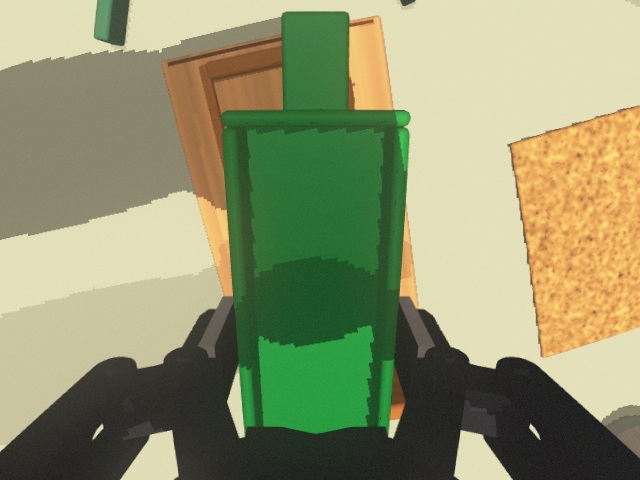

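View pics/s2.png

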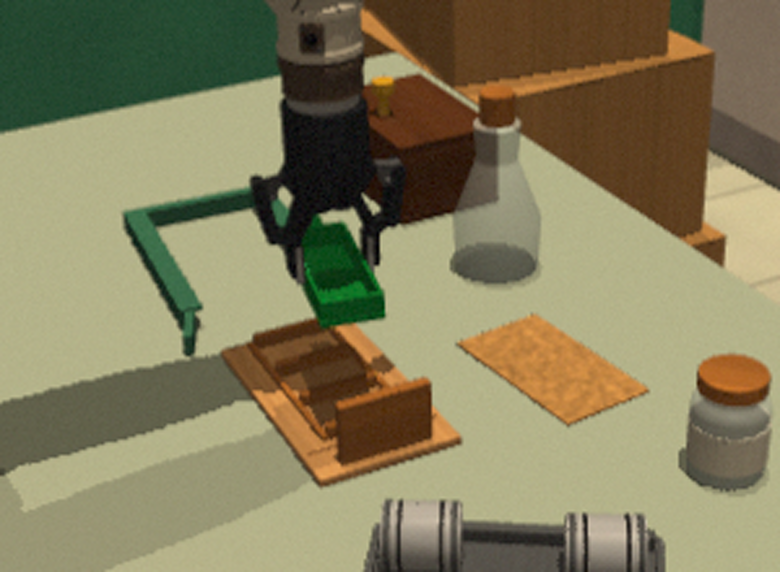

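```bash
python3 -m jog '{"delta_pos":[[-2,34.4,0],[-2,34.4,0],[-2,34.4,0],[-2,34.4,0],[-2,34.4,0],[-2.9,34.5,0],[0,0,0],[0,0,0],[0,0,0]],"rotation":[[0,0,0],[0,0,0],[0,0,0],[0,0,0],[0,0,0],[0,0,0],[0,0,-8.75],[0,0,-8.75],[0,0,0]]}'
python3 - <<'E'
from m import *
plan([0.6996,-0.0334,0.0115],np.radians(6.1))
W=Cam('wrist'); W.save('w3')
E
```

```text
t: 6.72
eef_pos: [0.6985, -0.0334, 0.1268]
ee_rot: [-3.138, -0.001, 1.675]
force: [0.8, -0.2, -0.6]
opening: 0.0569
t 6.72 TCP [ 0.6985 -0.0334  0.1268] jawdir 6.0 q [-0.05  0.7   0.46  1.33 -0.    1.42] F [ 0.8 -0.2 -0.6] open 0.0569
turn tool z deg -0.1
shift before turn [ -0.2   1.5 115.3]  shift after turn [ -0.2   1.5 115.3]
tilt (tool z) [-3.8e-03  2.0e-04 -1.0e+00]
```

View pics/w3.png

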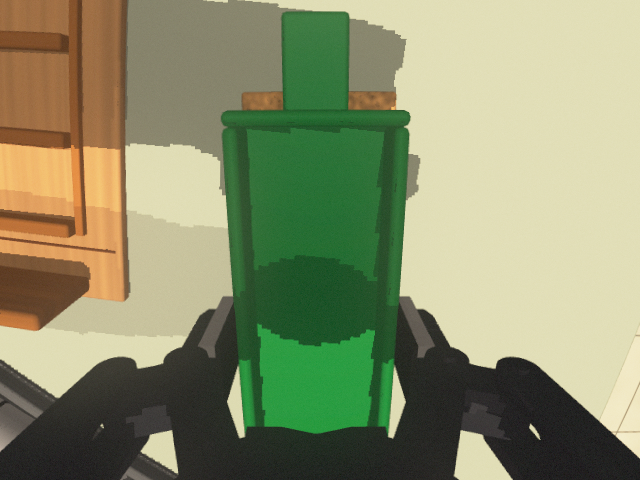

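```bash
python3 -m jog '{"delta_pos":[[0,1,25],[0,0.5,25],[0,0,22],[0,0,18],[0,0,12],[0,0,6],[0,0,4],[0,0,3],[0,0,0],[0,0,0]],"rotation":[[0,0,0],[0,0,0],[0,0,0],[0,0,0],[0,0,0],[0,0,0],[0,0,0],[0,0,0],[0,0,0],[0,0,0]]}'
python3 -c "
from m import *
plan([0.6996,-0.0334,0.0115],np.radians(6.1))"
```

```text
t: 8.02
eef_pos: [0.7013, -0.0332, 0.0148]
ee_rot: [3.141, 0.0, 1.677]
force: [0.6, -0.3, -0.2]
opening: 0.0573
t 8.03 TCP [ 0.7013 -0.0332  0.0148] jawdir 6.1 q [-0.05  0.79  0.32  1.1   0.    1.42] F [ 0.6 -0.3 -0.2] open 0.0573
turn tool z deg 0.0
shift before turn [-0.  -1.7  3.3]  shift after turn [-0.  -1.7  3.3]
tilt (tool z) [ 8.e-04 -0.e+00 -1.e+00]
```

```bash
python3 -m jog '{"delta_pos":[[0,-1,1],[0,-0.7,1],[0,0,1],[0,0,0]],"rotation":[[0,0,0],[0,0,0],[0,0,0],[0,0,0]]}'
python3 -m jog '{"delta_pos":[[0,0,0],[0,0,0],[0,0,0],[0,0,0],[0,0,0],[0,0,0]],"rotation":[[0,0,0],[0,0,0],[0,0,0],[0,0,0],[0,0,0],[0,0,0]]}' 100
python3 -m jog '{"delta_pos":[[0,0,-15],[0,0,-30],[0,0,-40],[0,0,-40],[0,0,-20],[0,0,0]],"rotation":[[0,0,0],[0,0,0],[0,0,0],[0,0,0],[0,0,0],[0,0,0]]}'
python3 -m jog '{"delta_pos":[[0,-50,0],[0,-50,0],[0,-50,0],[0,-50,0],[0,-50,0],[0,-50,0],[0,-50,0],[0,0,0]],"rotation":[[0,0,0],[0,0,0],[0,0,0],[0,0,0],[0,0,0],[0,0,0],[0,0,0],[0,0,0]]}'
python3 - <<'E'
from m import *
plan([0.6996,-0.0334,0.0115],np.radians(6.1))
T=Cam('top'); T.save('t3',(60,110,360,330),2.6)
S=Cam('side');S.save('s3')
g=T.mask((50,130,60),(80,255,255)); g[:,:240]=0
corn(T,cv2.morphologyEx(g,cv2.MORPH_OPEN,np.ones((15,15),np.uint8)),0.030,'rest')
m=T.mask((10,110,90),(22,200,200)); mm=m.copy(); mm[:150]=0;mm[212:]=0; mm[:,380:]=0
corn(T,mm|g,0.004,'mat')
mt=m.copy(); mt[:235]=0; mt[315:]=0
corn(T,mt,0.010,'tray')
E
```

```text
t: 8.52
eef_pos: [0.6991, -0.0334, 0.0111]
ee_rot: [-3.141, -0.0, 1.677]
force: [-0.7, -0.4, -2.0]
opening: 0.0571
t: 9.28
eef_pos: [0.6993, -0.0334, 0.0113]
ee_rot: [3.142, 0.0, 1.677]
force: [-0.8, 0.0, 0.5]
opening: 0.0852
t: 10.02
eef_pos: [0.701, -0.0335, 0.1602]
ee_rot: [3.135, 0.001, 1.677]
force: [-0.1, 0.2, -1.3]
opening: 0.0854
t: 11.02
eef_pos: [0.3464, -0.0702, 0.155]
ee_rot: [-3.137, -0.001, 1.676]
force: [0.3, -0.6, 0.8]
opening: 0.0853
t 11.03 TCP [ 0.3464 -0.0702  0.155 ] jawdir 6.02 q [-0.2   0.01 -0.47  1.09 -0.    1.27] F [ 0.3 -0.6  0.8] open 0.0853
turn tool z deg -0.08
shift before turn [ -0.6 355.8 141.8]  shift after turn [ -1.1 355.8 141.8]
tilt (tool z) [-4.8e-03  8.0e-04 -1.0e+00]
rest ctr [ 0.6943 -0.0319  0.03  ] sz 0.1488 0.0495 long dir deg 96.23
mat ctr [ 0.6989 -0.0252  0.004 ] sz 0.1958 0.0992 long dir deg 96.01
tray ctr [0.4936 0.0212 0.01  ] sz 0.1395 0.2493 long dir deg 89.07
```

View pics/t3.png

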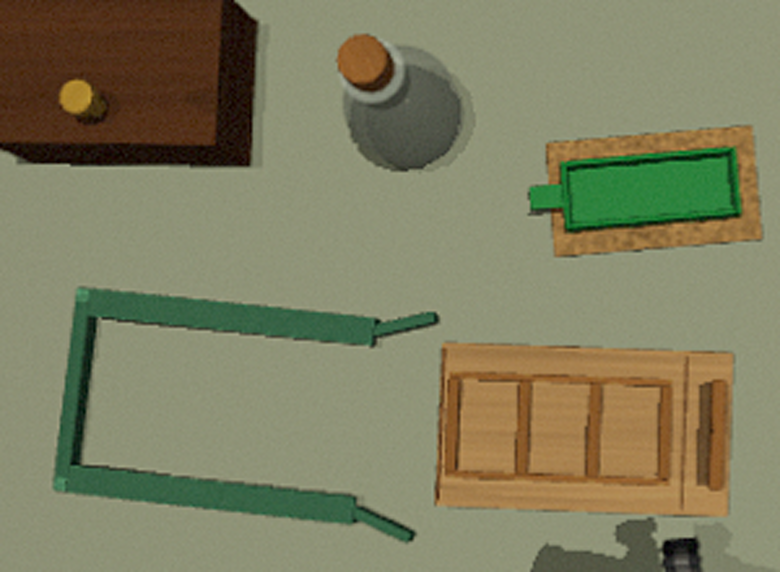

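View pics/s3.png

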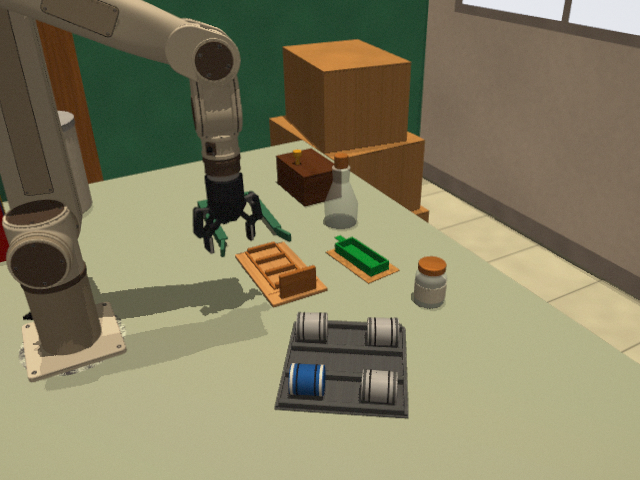

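```bash
python3 -m jog '{"delta_pos":[[0,0,0],[0,0,0],[0,0,0],[0,0,0],[0,0,0],[0,0,0],[0,0,0],[0,0,0],[0,0,0]],"rotation":[[0,0,-10.4],[0,0,-10.4],[0,0,-10.4],[0,0,-10.4],[0,0,-10.4],[0,0,-10.4],[0,0,-10.4],[0,0,-10.2],[0,0,0]]}' 50
python3 -c "
from m import *
plan([0.4918,-0.0908,0.12],np.radians(89.1))"
```

```text
t: 12.25
eef_pos: [0.3525, -0.0706, 0.1561]
ee_rot: [3.142, 0.0, 3.124]
force: [0.5, 0.6, -1.0]
opening: 0.0429
t 12.25 TCP [ 0.3525 -0.0706  0.1561] jawdir 89.02 q [-0.2   0.02 -0.46  1.09  0.   -0.18] F [ 0.5  0.6 -1. ] open 0.0429
turn tool z deg -0.08
shift before turn [-139.6  -17.9   36.2]  shift after turn [-139.6  -18.1   36.2]
tilt (tool z) [ 2.e-04  0.e+00 -1.e+00]
```

```bash
python3 -m jog '{"delta_pos":[[-35,-4.5,9],[-35,-4.5,9],[-35,-4.5,9],[-34.6,-4.5,9],[0,0,0],[0,0,0]],"rotation":[[0,0,0],[0,0,0],[0,0,0],[0,0,0],[0,0,0],[0,0,0]]}' 50
python3 - <<'E'
from m import *
plan([0.4918,-0.0908,0.036],np.radians(89.1))
W=Cam('wrist'); W.save('w4')
S=Cam('side'); S.save('s4',(190,160,350,310),4)
E
```

```text
t: 13.0
eef_pos: [0.4901, -0.0905, 0.1197]
ee_rot: [3.141, -0.002, 3.125]
force: [-0.2, -0.3, -0.9]
opening: 0.0427
t 13.0 TCP [ 0.4901 -0.0905  0.1197] jawdir 89.03 q [-0.18  0.32 -0.19  1.06  0.   -0.17] F [-0.2 -0.3 -0.9] open 0.0427
turn tool z deg -0.07
shift before turn [-1.9 -0.3 83.7]  shift after turn [-1.9 -0.3 83.7]
tilt (tool z) [-1.8e-03  3.0e-04 -1.0e+00]
```

View pics/w4.png

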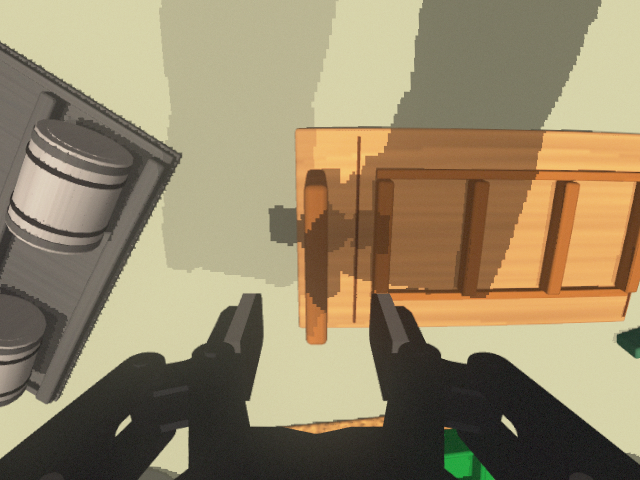

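View pics/s4.png

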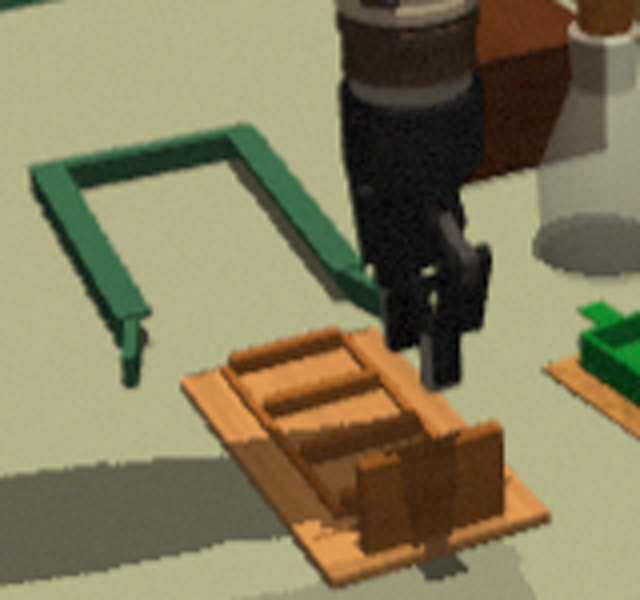

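```bash
python3 -m jog '{"delta_pos":[[-1.9,0,20],[0,0,20],[0,0,18],[0,0,14],[0,0,8],[0,0,4],[0,0,0]],"rotation":[[0,0,0],[0,0,0],[0,0,0],[0,0,0],[0,0,0],[0,0,0],[0,0,0]]}' 50 60
python3 -m jog '{"delta_pos":[[0,0,0],[0,0,0],[0,0,0],[0,0,0],[0,0,0],[0,0,0]],"rotation":[[0,0,0],[0,0,0],[0,0,0],[0,0,0],[0,0,0],[0,0,0]]}' 0 60
python3 -c "
from m import *
plan([0.4738,-0.0927,0.036],np.radians(85.8))"
```

```text
t: 13.98
eef_pos: [0.4925, -0.0908, 0.0364]
ee_rot: [-3.142, 0.0, 3.126]
force: [0.1, 0.5, 0.1]
opening: 0.0429
t: 14.72
eef_pos: [0.4929, -0.0907, 0.0369]
ee_rot: [3.141, 0.001, 3.126]
force: [-0.4, 1.3, 5.4]
opening: 0.0109
t 14.72 TCP [ 0.4929 -0.0907  0.0369] jawdir 89.12 q [-0.18  0.42 -0.3   0.86  0.   -0.17] F [-0.4  1.3  5.4] open 0.0109
turn tool z deg 3.32
shift before turn [19.1 -2.3  0.9]  shift after turn [18.9 -3.4  0.9]
tilt (tool z) [ 1.2e-03  1.0e-04 -1.0e+00]
```

```bash
python3 -m jog '{"delta_pos":[[3.2,-0.4,0],[3.2,-0.4,0],[3.2,-0.4,0],[3.2,-0.4,0],[3.2,-0.4,0],[3,-0.5,0],[0,0,0],[0,0,0]],"rotation":[[0,0,0.55],[0,0,0.55],[0,0,0.55],[0,0,0.55],[0,0,0.55],[0,0,0.55],[0,0,0],[0,0,0]]}' 0 60
python3 -m jog '{"delta_pos":[[0,0,0],[0,0,0],[0,0,0]],"rotation":[[0,0,0],[0,0,0],[0,0,0]]}' 50
python3 -m jog '{"delta_pos":[[0,0,-20],[0,0,-30],[0,0,-40],[0,0,-40],[0,0,-10],[0,0,0]],"rotation":[[0,0,0],[0,0,0],[0,0,0],[0,0,0],[0,0,0],[0,0,0]]}'
python3 -m jog '{"delta_pos":[[45,0,0],[45,0,0],[45,0,0],[0,-45,0],[0,-45,0],[0,-30,0],[0,0,0]],"rotation":[[0,0,0],[0,0,0],[0,0,0],[0,0,0],[0,0,0],[0,0,0],[0,0,0]]}' 100
python3 - <<'E'
from m import *
plan([0.4738,-0.0927,0.036],np.radians(85.8))
T=Cam('top'); T.save('t5',(60,150,560,450),1.6)
m=T.mask((10,110,90),(22,200,200)); mt=m.copy(); mt[:235]=0; mt[330:]=0
corn(T,mt,0.010,'tray')
# tin masks: non-plate region
cv2.imwrite('pics/t5b.png',cv2.resize(T.img[200:380,360:540,::-1],None,fx=3.3,fy=3.3,interpolation=cv2.INTER_CUBIC))
E
```

```text
t: 15.72
eef_pos: [0.4743, -0.0931, 0.0369]
ee_rot: [-3.141, 0.002, 3.067]
force: [3.9, -1.5, 5.3]
opening: 0.0111
t: 16.1
eef_pos: [0.4719, -0.0922, 0.0355]
ee_rot: [3.141, -0.003, 3.069]
force: [1.0, -0.4, 0.4]
opening: 0.0424
t: 16.85
eef_pos: [0.4733, -0.0925, 0.1762]
ee_rot: [-3.142, 0.0, 3.068]
force: [-0.3, -0.8, 0.1]
opening: 0.0429
t: 17.73
eef_pos: [0.3286, -0.2031, 0.1744]
ee_rot: [3.14, -0.003, 3.065]
force: [-0.2, 0.9, -0.6]
opening: 0.0856
t 17.73 TCP [ 0.3286 -0.2031  0.1744] jawdir 85.6 q [-0.55  0.06 -0.37  1.15 -0.   -0.48] F [-0.2  0.9 -0.6] open 0.0856
turn tool z deg -0.2
shift before turn [-136.8  121.   138.2]  shift after turn [-137.2  120.5  138.2]
tilt (tool z) [-0.0033  0.0019 -1.    ]
tray ctr [0.4824 0.0182 0.01  ] sz 0.1395 0.2494 long dir deg 85.27
```

View pics/t5.png

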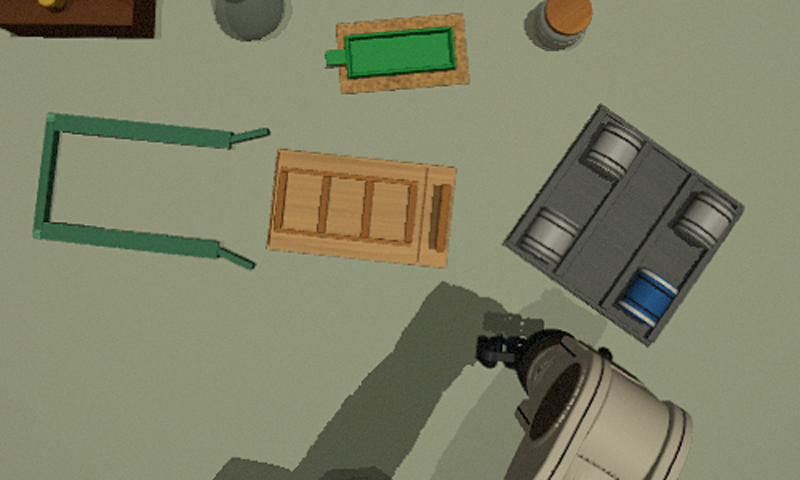

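```bash
cat > tins.py <<'E'
from m import *
def poly(cam,pts):
    m=np.zeros(cam.img.shape[:2],np.uint8); cv2.fillPoly(m,[cam.proj(pts).astype(np.int32)],255); return m
PL=[(0.6331,-0.3135,.03),(0.4939,-0.5171,.03),(0.2998,-0.3847,.03),(0.4366,-0.1815,.03)]
def tins(cam):
    h=cam.hsv; bright=((h[:,:,2]>112)&(h[:,:,1]<50)).astype(np.uint8)*255
    blue=cv2.inRange(h,np.array((95,90,30)),np.array((125,255,255)))
    m=(bright|blue)&poly(cam,PL)
    m=cv2.morphologyEx(m,cv2.MORPH_CLOSE,np.ones((5,5),np.uint8)); m=cv2.morphologyEx(m,cv2.MORPH_OPEN,np.ones((5,5),np.uint8))
    out=[]
    for c in blobs(m,120):
        r=cv2.minAreaRect(c); out.append((r[0],r[1],cv2.boxPoints(r)))
    return out
E
python3 - <<'E'
from tins import *
T=Cam('top');S=Cam('side')
for n,c in(('T',T),('S',S)):
    for ctr,sz,b in tins(c):
        P=c.plane(b,0.05 if n=='T' else 0.032); e=np.diff(P,axis=0)[:2]
        print(n,np.round(ctr,1),np.round(sz,1),'at z=.032',c.plane(ctr,0.032)[0].round(4),'z=.05',c.plane(ctr,0.05)[0].round(4),'sz',np.linalg.norm(e,axis=1).round(3),np.degrees(np.arctan2(e[:,1],e[:,0])).round(1)%180)
a=tins(T);b=tins(S)
for x in a:
    for y in b:
        p,e=tri(T,x[0],S,y[0])
        if e<.02 and 0<p[2]<.07: print(np.round(x[0]),np.round(y[0]),p.round(4),e.round(4))
E
```

```text
T [465.2 335.7] [27.7 30.2] at z=.032 [ 0.3696 -0.3766  0.032 ] z=.05 [ 0.3716 -0.3719  0.05  ] sz [0.065 0.06 ] [146.9  57.6]
T [447.2 241.3] [20.2 33.3] at z=.032 [ 0.5738 -0.3343  0.032 ] z=.05 [ 0.5728 -0.3302  0.05  ] sz [0.072 0.044] [149.7  60.3]
T [503.5 287.9] [26.3 28.3] at z=.032 [ 0.4746 -0.46    0.032 ] z=.05 [ 0.475 -0.454  0.05 ] sz [0.062 0.057] [97.3  7. ]
T [404.7 297.5] [21.1 29.4] at z=.032 [ 0.4499 -0.243   0.032 ] z=.05 [ 0.4507 -0.2403  0.05  ] sz [0.063 0.045] [147.2  57.5]
S [306.5 379.5] [31. 35.] at z=.032 [ 0.3682 -0.3768  0.032 ] z=.05 [ 0.3601 -0.394   0.05  ] sz [0.066 0.081] [150.9  61.5]
S [379.4 381.9] [36.  23.9] at z=.032 [ 0.4811 -0.4468  0.032 ] z=.05 [ 0.4702 -0.4624  0.05  ] sz [0.062 0.067] [ 55.3 144.3]
S [383.  327.5] [19. 30.] at z=.032 [ 0.5739 -0.3183  0.032 ] z=.05 [ 0.5608 -0.337   0.05  ] sz [0.063 0.062] [150.5  55.2]
S [311.5 322.5] [17. 31.] at z=.032 [ 0.4538 -0.2316  0.032 ] z=.05 [ 0.4436 -0.2523  0.05  ] sz [0.066 0.057] [150.6  61.3]
[465. 336.] [306. 380.] [ 0.369  -0.3765  0.0315] 0.0012
[447. 241.] [383. 328.] [ 0.57   -0.3301  0.0424] 0.0073
[504. 288.] [379. 382.] [ 0.4747 -0.4563  0.0429] 0.0003
[405. 297.] [312. 322.] [ 0.4497 -0.2415  0.0404] 0.0013
```

View pics/t5b.png

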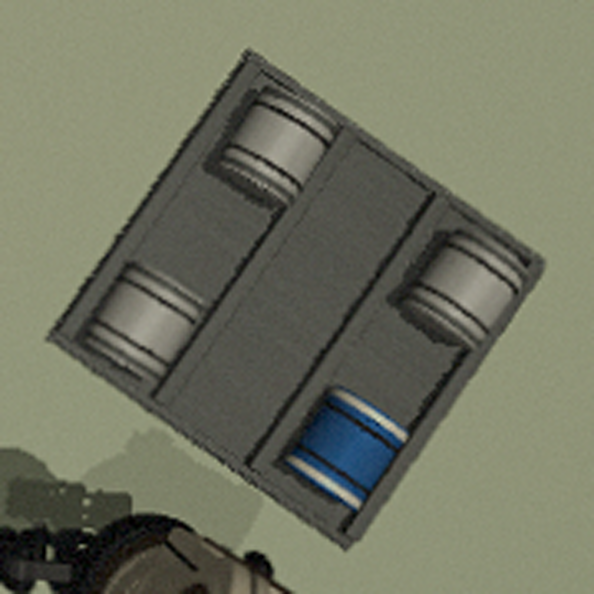

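```bash
python3 -m jog '{"delta_pos":[[0,0,0],[0,0,0],[0,0,0],[0,0,0],[0,0,0],[0,0,0],[0,0,0]],"rotation":[[0,0,-10],[0,0,-10],[0,0,-10],[0,0,-10],[0,0,-10],[0,0,-10.3],[0,0,0]]}' 100
python3 -c "
from m import *
plan([0.4505,-0.243,0.16],np.radians(146))"
```

```text
t: 18.75
eef_pos: [0.3298, -0.2012, 0.1759]
ee_rot: [3.141, 0.0, -2.163]
force: [-0.3, 0.3, 0.6]
opening: 0.0853
t 18.75 TCP [ 0.3298 -0.2012  0.1759] jawdir 146.09 q [-0.55  0.05 -0.37  1.15  0.   -1.53] F [-0.3  0.3  0.6] open 0.0853
turn tool z deg 0.09
shift before turn [ -32.6 -123.5   15.8]  shift after turn [ -32.8 -123.5   15.8]
tilt (tool z) [-8.e-04  6.e-04 -1.e+00]
```

```bash
python3 -m jog '{"delta_pos":[[-8.2,-30.9,4],[-8.2,-30.9,4],[-8.2,-30.9,4],[-8.2,-30.9,4],[0,0,0],[0,0,0]],"rotation":[[0,0,0],[0,0,0],[0,0,0],[0,0,0],[0,0,0],[0,0,0]]}' 100
python3 - <<'E'
from m import *
plan([0.4505,-0.243,0.015],np.radians(146))
W=Cam('wrist'); W.save('w5'); print('C',W.C)
print(W.proj([[0.4505,-0.243,0.032],[0.4505,-0.243,0.06],[0.3695,-0.3765,0.032]]))
T=Cam('top');T.save('t6',(360,200,540,380),3.3)
E
```

```text
t: 19.5
eef_pos: [0.4501, -0.2432, 0.1598]
ee_rot: [3.14, -0.0, -2.163]
force: [-0.0, 0.8, -0.2]
opening: 0.0852
t 19.5 TCP [ 0.4501 -0.2432  0.1598] jawdir 146.06 q [-0.5   0.31 -0.1   1.17 -0.   -1.47] F [-0.   0.8 -0.2] open 0.0852
turn tool z deg 0.06
shift before turn [ -0.4  -0.5 144.8]  shift after turn [ -0.4  -0.5 144.8]
tilt (tool z) [-1.8e-03  9.0e-04 -1.0e+00]
C [ 0.40712752 -0.30738798  0.30196677]
[[314.82603785 227.59845902]
 [314.83663582 239.66814402]
 [302.60996673 -15.91142863]]
```

View pics/w5.png

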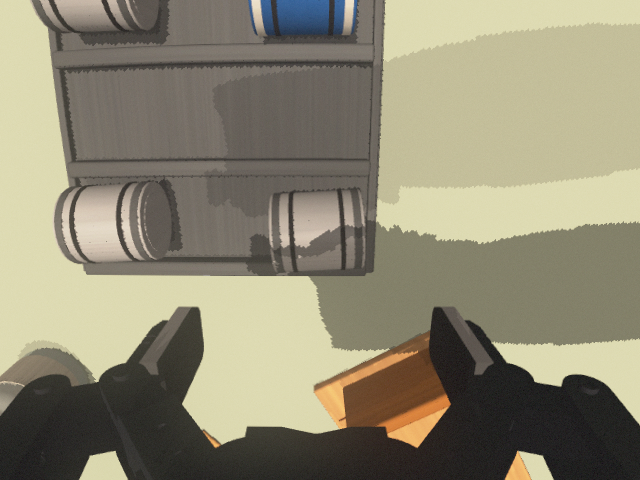

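Run:
```python
from m import *
W=Cam('wrist')
p=W.plane((318,231),0.032)[0]; print(p)
e=W.plane([(272,231),(362,229)],0.055); d=e[1]-e[0]; print(np.degrees(np.arctan2(d[1],d[0])))
plan([p[0],p[1],0.015],np.radians(146))
```

```text
[ 0.45011301 -0.23984762  0.032     ]
147.33677693311003
t 19.65 TCP [ 0.45   -0.2436  0.1605] jawdir 146.06 q [-0.5   0.31 -0.1   1.17 -0.   -1.47] F [ 0.2 -0.1 -0.3] open 0.0852
turn tool z deg 0.06
shift before turn [ -3.2   2.  145.5]  shift after turn [ -3.2   2.  145.5]
tilt (tool z) [-4.e-04  2.e-04 -1.e+00]
```

```bash
python3 -m jog '{"delta_pos":[[-1.6,1,30],[-1.6,1,30],[0,0,28],[0,0,24],[0,0,16],[0,0,10],[0,0,5],[0,0,2],[0,0,0]],"rotation":[[0,0,0],[0,0,0],[0,0,0],[0,0,0],[0,0,0],[0,0,0],[0,0,0],[0,0,0],[0,0,0]]}' 100 50
python3 -m jog '{"delta_pos":[[0,0,0],[0,0,0],[0,0,0],[0,0,0],[0,0,0],[0,0,0]],"rotation":[[0,0,0],[0,0,0],[0,0,0],[0,0,0],[0,0,0],[0,0,0]]}' 40 50
python3 -m jog '{"delta_pos":[[0,0,-15],[0,0,-30],[0,0,-40],[0,0,-40],[0,0,-20],[0,0,0],[0,0,0]],"rotation":[[0,0,0],[0,0,0],[0,0,0],[0,0,0],[0,0,0],[0,0,0],[0,0,0]]}'
python3 - <<'E'
from m import *
u=np.array([np.cos(np.radians(85.35)),np.sin(np.radians(85.35))]); c=np.array([0.4824,0.0182])
for i,s in enumerate((-.039,.021,.081)): print('base',i,(c+s*u).round(4))
b=c+.081*u
plan([*b,0.13],np.radians(175.35))
W=Cam('wrist'); W.save('w6')
S=Cam('side'); S.save('s6',(190,160,440,420),3)
E
```

```text
t: 20.78
eef_pos: [0.4513, -0.2405, 0.0157]
ee_rot: [-3.141, 0.0, -2.163]
force: [0.1, -0.3, -0.6]
opening: 0.0853
t: 21.52
eef_pos: [0.4515, -0.2406, 0.0161]
ee_rot: [-3.14, 0.0, -2.162]
force: [-0.5, 0.9, 5.9]
opening: 0.0622
t: 22.4
eef_pos: [0.4502, -0.2399, 0.1594]
ee_rot: [3.14, -0.0, -2.162]
force: [0.3, 0.4, -1.3]
opening: 0.0624
base 0 [ 0.4792 -0.0207]
base 1 [0.4841 0.0391]
base 2 [0.489  0.0989]
t 22.4 TCP [ 0.4502 -0.2399  0.1594] jawdir 146.1 q [-0.49  0.3  -0.1   1.17 -0.   -1.47] F [ 0.3  0.4 -1.3] open 0.0624
turn tool z deg -29.25
shift before turn [-302.9  156.7   29.6]  shift after turn [-340.9  -11.2   29.3]
tilt (tool z) [-1.7e-03  9.0e-04 -1.0e+00]
```

View pics/w6.png

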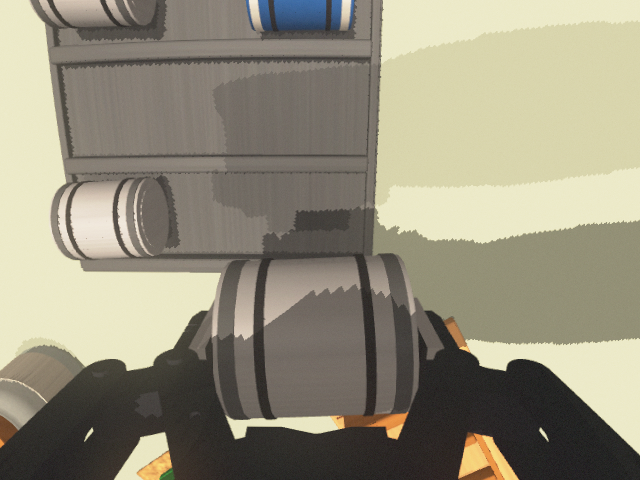

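View pics/s6.png

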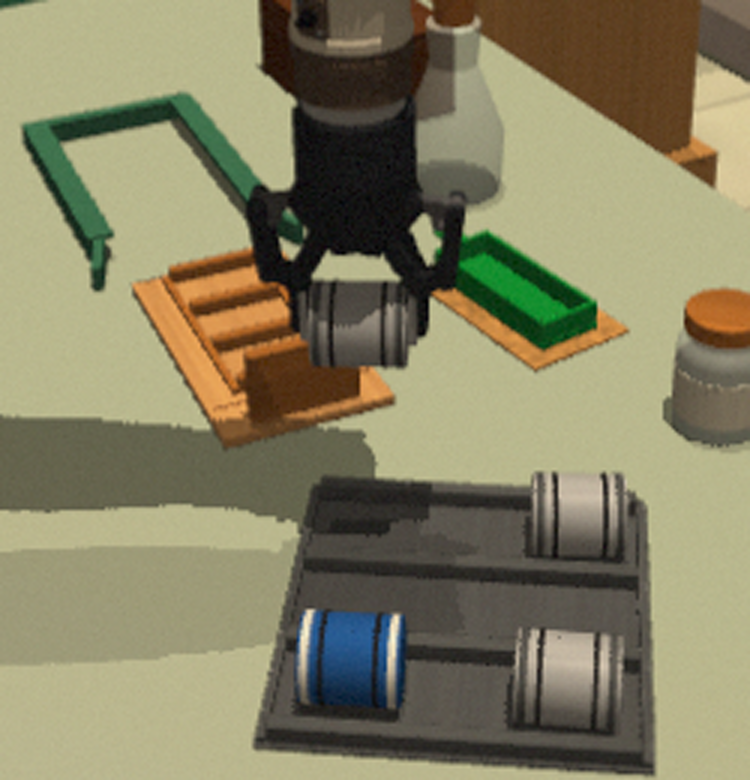

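```bash
python3 -m jog '{"delta_pos":[[-37.9,19.6,0],[-37.9,19.6,0],[-37.9,19.6,0],[-37.9,19.6,0],[-37.9,19.6,0],[-37.9,19.6,0],[-37.9,19.6,0],[-37.6,19.5,0],[0,0,0]],"rotation":[[0,0,0],[0,0,0],[0,0,0],[0,0,0],[0,0,0],[0,0,0],[0,0,0],[0,0,0],[0,0,0]]}'
python3 -m jog '{"delta_pos":[[0,0,10],[0,0,10],[0,0,10],[0,0,0],[0,0,0]],"rotation":[[0,0,-9.75],[0,0,-9.75],[0,0,-9.75],[0,0,0],[0,0,0]]}'
python3 - <<'E'
from m import *
plan([0.489,0.0989,0.0235],np.radians(175.35))
W=Cam('wrist'); W.save('w7')
T=Cam('top'); T.save('t7',(180,180,380,330),4)
E
```

```text
t: 23.62
eef_pos: [0.4893, 0.1009, 0.159]
ee_rot: [3.14, -0.001, -2.158]
force: [-0.1, -0.7, -1.1]
opening: 0.0619
t: 24.25
eef_pos: [0.4897, 0.0979, 0.1302]
ee_rot: [3.141, -0.0, -1.655]
force: [0.0, 0.6, -1.1]
opening: 0.0618
t 24.25 TCP [0.4897 0.0979 0.1302] jawdir 175.17 q [ 0.2   0.31 -0.18  1.09 -0.   -1.29] F [ 0.   0.6 -1.1] open 0.0618
turn tool z deg -0.18
shift before turn [ -1.    0.7 106.7]  shift after turn [ -1.    0.7 106.7]
tilt (tool z) [-6.e-04 -3.e-04 -1.e+00]
```

View pics/w7.png

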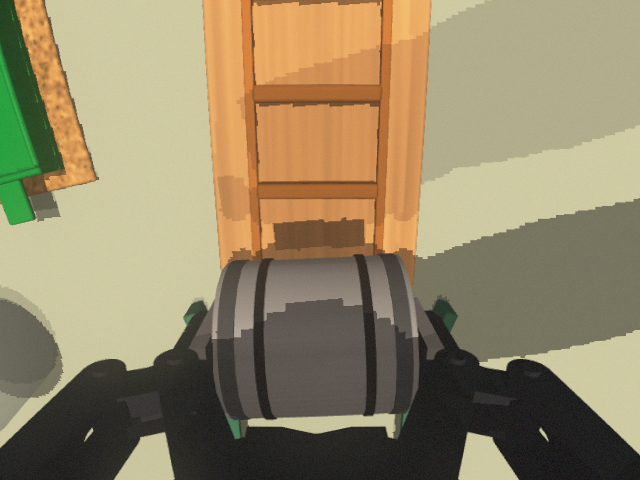

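View pics/t7.png

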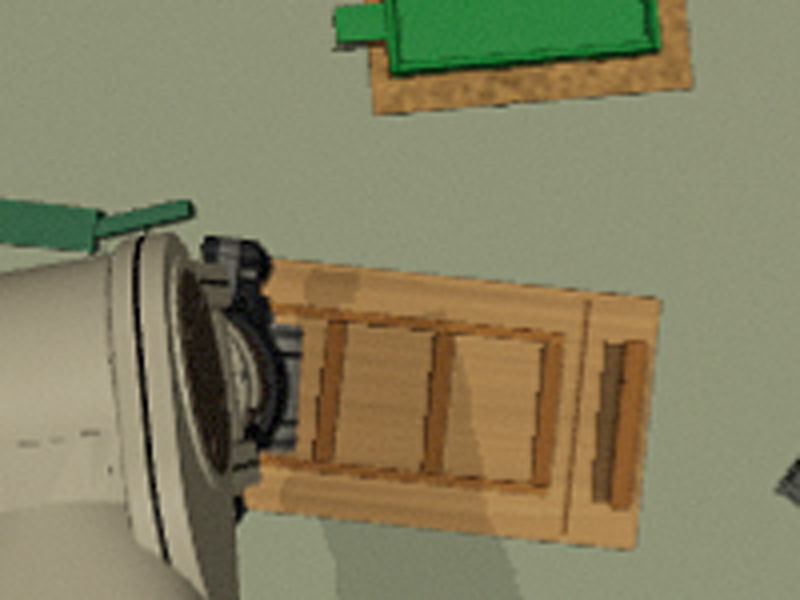

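```bash
python3 -m jog '{"delta_pos":[[-1,0.7,25],[0,0,25],[0,0,22],[0,0,16],[0,0,10],[0,0,4],[0,0,2],[0,0,1],[0,0,0]],"rotation":[[0,0,0],[0,0,0],[0,0,0],[0,0,0],[0,0,0],[0,0,0],[0,0,0],[0,0,0],[0,0,0]]}'
python3 -c "
from m import *
plan([0.489,0.0989,0.0215],np.radians(175.35))"
```

```text
t: 25.48
eef_pos: [0.4895, 0.0996, 0.0257]
ee_rot: [-3.141, 0.0, -1.652]
force: [-0.0, -0.1, -1.8]
opening: 0.0616
t 25.48 TCP [0.4895 0.0996 0.0257] jawdir 175.35 q [ 0.2   0.43 -0.31  0.83  0.   -1.29] F [-0.  -0.1 -1.8] open 0.0616
turn tool z deg -0.0
shift before turn [0.8 0.4 4.2]  shift after turn [0.8 0.4 4.2]
tilt (tool z) [ 7.e-04  2.e-04 -1.e+00]
```

```bash
python3 -m jog '{"delta_pos":[[0.6,0,1],[0,0,1],[0,0,1],[0,0,0]],"rotation":[[0,0,0],[0,0,0],[0,0,0],[0,0,0]]}'
python3 -m jog '{"delta_pos":[[0,0,0],[0,0,0],[0,0,0],[0,0,0],[0,0,0]],"rotation":[[0,0,0],[0,0,0],[0,0,0],[0,0,0],[0,0,0]]}' 100
python3 -m jog '{"delta_pos":[[0,0,-15],[0,0,-30],[0,0,-40],[0,0,-40],[0,0,-20],[0,0,0]],"rotation":[[0,0,0],[0,0,0],[0,0,0],[0,0,0],[0,0,0],[0,0,0]]}'
python3 - <<'E'
from m import *
plan([0.574,-0.332,0.16],np.radians(146))
W=Cam('wrist'); W.save('w8')
S=Cam('side'); S.save('s8',(190,160,440,420),3)
E
```

```text
t: 25.98
eef_pos: [0.4892, 0.0988, 0.0224]
ee_rot: [-3.141, -0.0, -1.652]
force: [-0.3, -0.7, -0.3]
opening: 0.0621
t: 26.6
eef_pos: [0.4891, 0.099, 0.0223]
ee_rot: [3.142, 0.0, -1.652]
force: [-0.5, 0.2, -0.3]
opening: 0.086
t: 27.35
eef_pos: [0.4907, 0.0993, 0.1701]
ee_rot: [-3.136, 0.002, -1.652]
force: [-0.3, -0.1, 0.2]
opening: 0.0851
t 27.35 TCP [0.4907 0.0993 0.1701] jawdir 175.35 q [ 0.2   0.27 -0.11  1.18  0.   -1.29] F [-0.3 -0.1  0.2] open 0.0851
turn tool z deg 29.35
shift before turn [ 423.2 -117.9   10. ]  shift after turn [ 311.  -310.2   11.3]
tilt (tool z) [ 0.0055  0.0011 -1.    ]
```

View pics/w8.png

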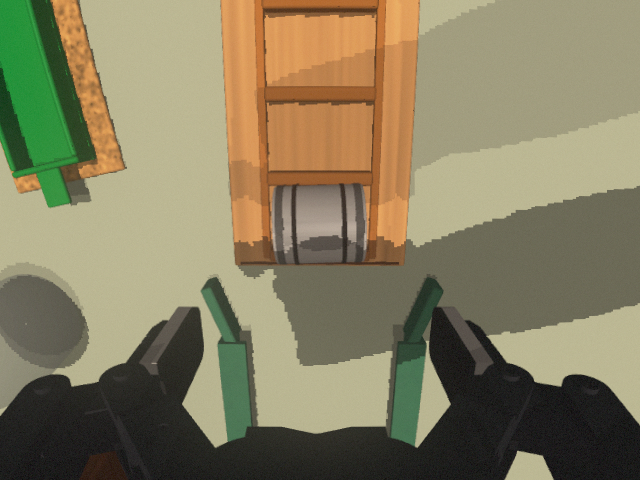

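View pics/s8.png

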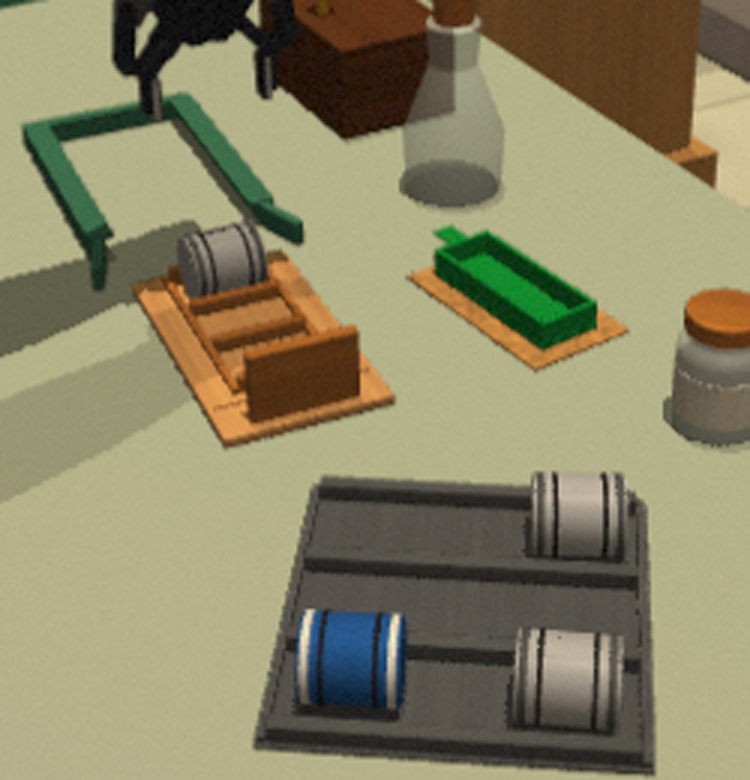

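```bash
python3 -m jog '{"delta_pos":[[42.3,-11.8,0],[42.3,-11.8,0],[42.3,-11.8,0],[42.3,-11.8,0],[42.3,-11.8,0],[42.3,-11.8,0],[42.3,-11.8,0],[42.3,-11.8,0],[42.3,-11.8,0],[42.3,-11.8,0]],"rotation":[[0,0,0],[0,0,0],[0,0,0],[0,0,0],[0,0,0],[0,0,0],[0,0,0],[0,0,0],[0,0,0],[0,0,0]]}' 100
python3 -m jog '{"delta_pos":[[0,0,5],[0,0,5],[0,0,0],[0,0,0],[0,0,0]],"rotation":[[0,0,9.75],[0,0,9.75],[0,0,9.85],[0,0,0],[0,0,0]]}'
python3 - <<'E'
from m import *
plan([0.574,-0.332,0.015],np.radians(146))
W=Cam('wrist'); W.save('w9')
print(W.proj([[0.574,-0.332,.032]]))
E
```

```text
t: 28.7
eef_pos: [0.5717, -0.3331, 0.1651]
ee_rot: [3.138, 0.002, -1.652]
force: [0.9, -0.7, 0.8]
opening: 0.0854
t: 29.32
eef_pos: [0.5721, -0.3319, 0.1563]
ee_rot: [3.14, -0.0, -2.162]
force: [-0.2, -0.2, 0.4]
opening: 0.0859
t 29.32 TCP [ 0.5721 -0.3319  0.1563] jawdir 146.14 q [-0.53  0.6   0.36  1.33 -0.   -1.51] F [-0.2 -0.2  0.4] open 0.0859
turn tool z deg 0.14
shift before turn [ -1.   -1.9 141.3]  shift after turn [ -1.   -1.9 141.3]
tilt (tool z) [-1.5e-03  9.0e-04 -1.0e+00]
[[312.88012475 229.81459061]]
```

View pics/w9.png

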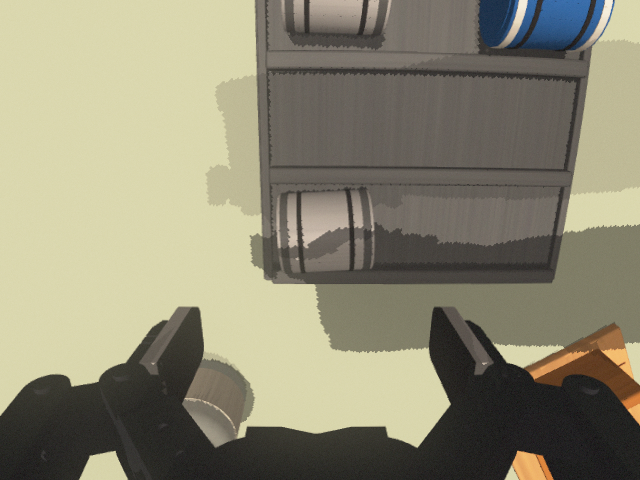

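Run:
```python
from m import *
T=Cam('top'); 
print('jar lid',T.plane((360*0+180+707/3,110+141/3),0.1))
print('carafe stopper',T.plane((180+62/3,110+72/3),0.205))
W=Cam('wrist')
# tin: silhouette left 275 right 374 rows 188..271
p=W.plane((324.5,230),0.032)[0]; print(p)
plan([p[0],p[1],0.015],np.radians(147))
```

```text
jar lid [[ 0.74368594 -0.25176555  0.1       ]]
carafe stopper [[0.75730032 0.17342918 0.205     ]]
[ 0.56779263 -0.32737183  0.032     ]
t 29.48 TCP [ 0.5724 -0.3321  0.1571] jawdir 146.07 q [-0.53  0.6   0.36  1.33  0.   -1.5 ] F [-0.1  0.1  0.9] open 0.0852
turn tool z deg -0.93
shift before turn [ -1.3   6.4 142.1]  shift after turn [ -1.4   6.4 142.1]
tilt (tool z) [-3.e-04  2.e-04 -1.e+00]
```

```bash
python3 -m jog '{"delta_pos":[[-1.3,3.2,30],[0,3.2,30],[0,0,26],[0,0,22],[0,0,15],[0,0,10],[0,0,6],[0,0,2.5],[0,0,0]],"rotation":[[0,0,-0.9],[0,0,0],[0,0,0],[0,0,0],[0,0,0],[0,0,0],[0,0,0],[0,0,0],[0,0,0]]}' 100 50
python3 -m jog '{"delta_pos":[[0,0,0],[0,0,0],[0,0,0],[0,0,0],[0,0,0],[0,0,0]],"rotation":[[0,0,0],[0,0,0],[0,0,0],[0,0,0],[0,0,0],[0,0,0]]}' 40 50
python3 -m jog '{"delta_pos":[[0,0,-15],[0,0,-30],[0,0,-40],[0,0,-40],[0,0,-20],[0,0,0],[0,0,0]],"rotation":[[0,0,0],[0,0,0],[0,0,0],[0,0,0],[0,0,0],[0,0,0],[0,0,0]]}'
python3 - <<'E'
from m import *
T=Cam('top');m=T.mask((10,110,90),(22,200,200)); mt=m.copy(); mt[:235]=0; mt[330:]=0
corn(T,mt,0.010,'tray')
plan([0.4841,0.0391,0.13],np.radians(175.35))
W=Cam('wrist'); W.save('w10')
E
```

```text
t: 30.6
eef_pos: [0.5682, -0.3278, 0.0162]
ee_rot: [-3.141, 0.0, -2.148]
force: [0.6, 0.3, -0.2]
opening: 0.0854
t: 31.35
eef_pos: [0.5685, -0.3279, 0.0167]
ee_rot: [-3.14, 0.0, -2.148]
force: [0.0, 0.2, 6.3]
opening: 0.0618
t: 32.22
eef_pos: [0.5671, -0.3271, 0.1594]
ee_rot: [3.139, -0.0, -2.148]
force: [-0.3, -0.0, -1.5]
opening: 0.0618
tray ctr [0.4824 0.0181 0.01  ] sz 0.1395 0.2496 long dir deg 85.27
t 32.27 TCP [ 0.5668 -0.327   0.1589] jawdir 146.9 q [-0.52  0.59  0.34  1.33 -0.   -1.52] F [-0.6  0.4 -1.9] open 0.0617
turn tool z deg -28.45
shift before turn [-261.5  269.1   29.8]  shift after turn [-358.2  112.    29.2]
tilt (tool z) [-0.0031  0.0018 -1.    ]
```

View pics/w10.png

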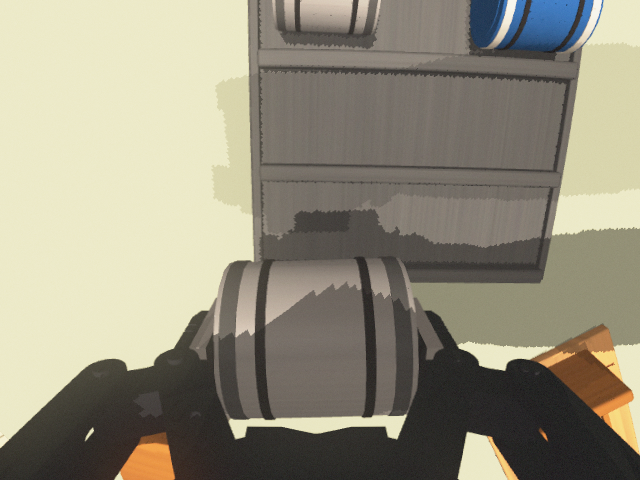

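```bash
python3 -m jog '{"delta_pos":[[-32.7,33.6,0],[-32.7,33.6,0],[-32.7,33.6,0],[-32.7,33.6,0],[-32.7,33.6,0],[-32.7,33.6,0],[-32.7,33.6,0],[-32.6,33.9,0],[0,0,0]],"rotation":[[0,0,0],[0,0,0],[0,0,0],[0,0,0],[0,0,0],[0,0,0],[0,0,0],[0,0,0],[0,0,0]]}'
python3 -m jog '{"delta_pos":[[0,0,10],[0,0,10],[0,0,10],[0,0,0],[0,0,0]],"rotation":[[0,0,-9.5],[0,0,-9.5],[0,0,-9.45],[0,0,0],[0,0,0]]}'
python3 - <<'E'
from m import *
plan([0.4841,0.0391,0.0235],np.radians(175.35))
W=Cam('wrist'); W.save('w11')
E
```

```text
t: 33.45
eef_pos: [0.4835, 0.0411, 0.1598]
ee_rot: [3.139, -0.001, -2.143]
force: [0.1, -0.3, -1.1]
opening: 0.0618
t: 34.08
eef_pos: [0.4853, 0.0379, 0.1307]
ee_rot: [3.141, -0.0, -1.655]
force: [0.3, -0.1, -0.9]
opening: 0.0616
t 34.08 TCP [0.4853 0.0379 0.1307] jawdir 175.17 q [ 0.08  0.28 -0.21  1.08 -0.   -1.41] F [ 0.3 -0.1 -0.9] open 0.0616
turn tool z deg -0.18
shift before turn [ -1.1   1.2 107.2]  shift after turn [ -1.1   1.2 107.2]
tilt (tool z) [-5.e-04 -2.e-04 -1.e+00]
```

View pics/w11.png

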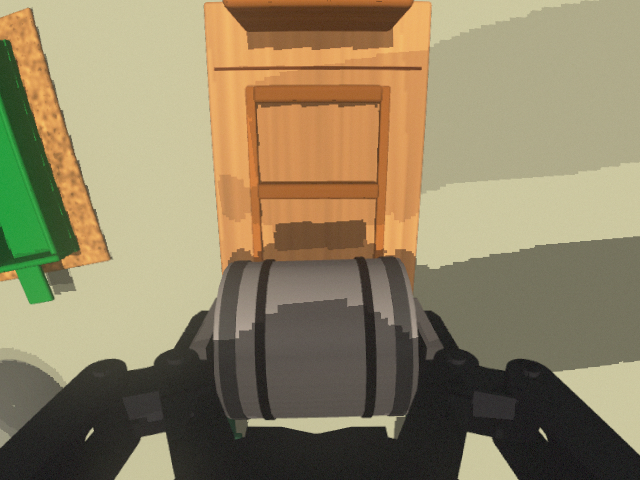

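```bash
python3 -m jog '{"delta_pos":[[-1,1,25],[0,0,25],[0,0,22],[0,0,16],[0,0,9],[0,0,4],[0,0,2],[0,0,1],[0,0,0]],"rotation":[[0,0,-0.2],[0,0,0],[0,0,0],[0,0,0],[0,0,0],[0,0,0],[0,0,0],[0,0,0],[0,0,0]]}'
python3 -m jog '{"delta_pos":[[0.5,0,1],[0,0,1],[0,0,1],[0,0,0],[0,0,0]],"rotation":[[0,0,0],[0,0,0],[0,0,0],[0,0,0],[0,0,0]]}'
python3 -c "
from m import *
plan([0.4841,0.0391,0.0225],np.radians(175.35))"
```

```text
t: 35.25
eef_pos: [0.4846, 0.0395, 0.0272]
ee_rot: [-3.141, 0.0, -1.648]
force: [-0.2, -0.3, -0.9]
opening: 0.0616
t: 35.88
eef_pos: [0.4843, 0.0389, 0.0238]
ee_rot: [-3.141, -0.0, -1.649]
force: [1.1, -0.5, -0.9]
opening: 0.0618
t 35.88 TCP [0.4843 0.0389 0.0238] jawdir 175.54 q [ 0.08  0.41 -0.35  0.81 -0.   -1.41] F [ 1.1 -0.5 -0.9] open 0.0618
turn tool z deg 0.19
shift before turn [-0.2  0.3  1.3]  shift after turn [-0.2  0.3  1.3]
tilt (tool z) [ 1.e-04 -3.e-04 -1.e+00]
```

```bash
python3 -m jog '{"delta_pos":[[0,0,1],[0,0,0],[0,0,0]],"rotation":[[0,0,0],[0,0,0],[0,0,0]]}'
python3 -m jog '{"delta_pos":[[0,0,0],[0,0,0],[0,0,0],[0,0,0],[0,0,0]],"rotation":[[0,0,0],[0,0,0],[0,0,0],[0,0,0],[0,0,0]]}' 100
python3 -m jog '{"delta_pos":[[0,0,-15],[0,0,-30],[0,0,-40],[0,0,-40],[0,0,-20],[0,0,0]],"rotation":[[0,0,0],[0,0,0],[0,0,0],[0,0,0],[0,0,0],[0,0,0]]}'
python3 - <<'E'
from m import *
plan([0.478,-0.452,0.16],np.radians(146))
T=Cam('top'); T.save('t12',(180,180,540,380),2.2)
S=Cam('side'); S.save('s12',(190,160,440,420),3)
E
```

```text
t: 36.25
eef_pos: [0.4845, 0.0387, 0.023]
ee_rot: [-3.141, -0.001, -1.649]
force: [-0.1, -2.9, 1.7]
opening: 0.0615
t: 36.88
eef_pos: [0.4843, 0.0391, 0.0228]
ee_rot: [3.142, 0.0, -1.648]
force: [-0.5, 0.0, -0.7]
opening: 0.0854
t: 37.62
eef_pos: [0.4858, 0.0391, 0.1705]
ee_rot: [-3.136, 0.001, -1.648]
force: [0.6, 0.9, -0.3]
opening: 0.0853
t 37.62 TCP [0.4858 0.0391 0.1705] jawdir 175.55 q [ 0.08  0.25 -0.15  1.17 -0.   -1.41] F [ 0.6  0.9 -0.3] open 0.0853
turn tool z deg 29.55
shift before turn [490.3 -30.2  10.3]  shift after turn [ 411.6 -268.1   11.6]
tilt (tool z) [ 5.5e-03  4.0e-04 -1.0e+00]
```

View pics/s12.png

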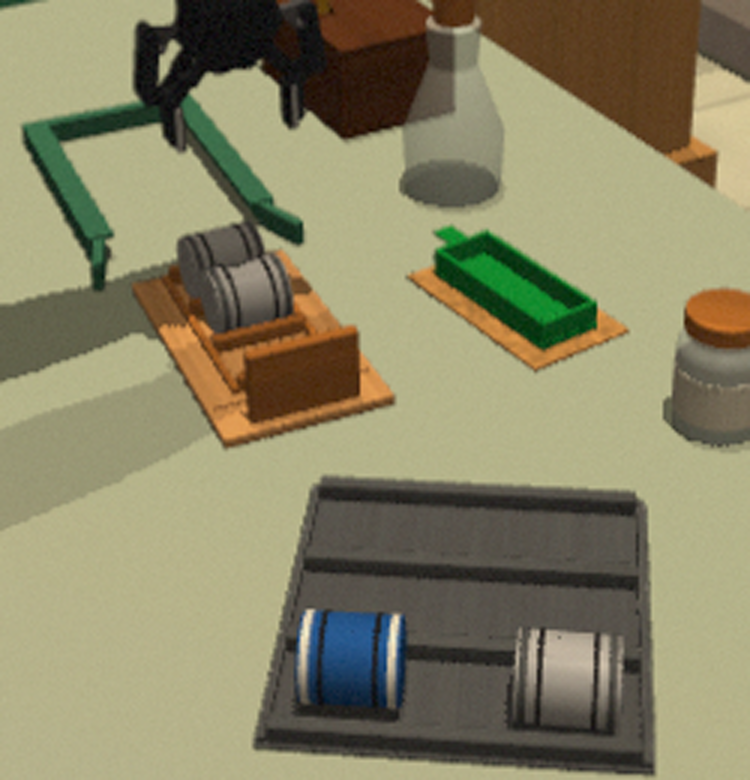

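Both tins seated. On to the third.

```bash
python3 -m jog '{"delta_pos":[[49,-3,0],[49,-3,0],[49,-3,0],[49,-3,0],[49,-3,0],[49,-3,0],[49,-3,0],[49,-3,0],[49,-3,0],[49,-3,0]],"rotation":[[0,0,0],[0,0,0],[0,0,0],[0,0,0],[0,0,0],[0,0,0],[0,0,0],[0,0,0],[0,0,0],[0,0,0]]}' 100
python3 -m jog '{"delta_pos":[[0,0,4],[0,0,4],[0,0,4],[0,0,0],[0,0,0]],"rotation":[[0,0,9.5],[0,0,9.5],[0,0,9.5],[0,0,0],[0,0,0]]}'
python3 - <<'E'
from m import *
plan([0.478,-0.452,0.015],np.radians(147))
W=Cam('wrist'); W.save('w13')
print(W.proj([[0.478,-0.452,.032]]))
E
```

```text
t: 38.98
eef_pos: [0.4752, -0.4527, 0.1656]
ee_rot: [3.139, 0.002, -1.648]
force: [0.7, -0.9, 1.0]
opening: 0.0852
t: 39.6
eef_pos: [0.4759, -0.4515, 0.1549]
ee_rot: [3.14, 0.0, -2.143]
force: [-0.6, -0.1, 0.6]
opening: 0.0854
t 39.6 TCP [ 0.4759 -0.4515  0.1549] jawdir 147.19 q [-0.76  0.59  0.34  1.32 -0.   -1.76] F [-0.6 -0.1  0.6] open 0.0854
turn tool z deg 0.19
shift before turn [ -0.7  -2.3 139.9]  shift after turn [ -0.7  -2.3 139.9]
tilt (tool z) [-0.0013  0.0012 -1.    ]
[[312.21978638 229.91098231]]
```

View pics/w13.png

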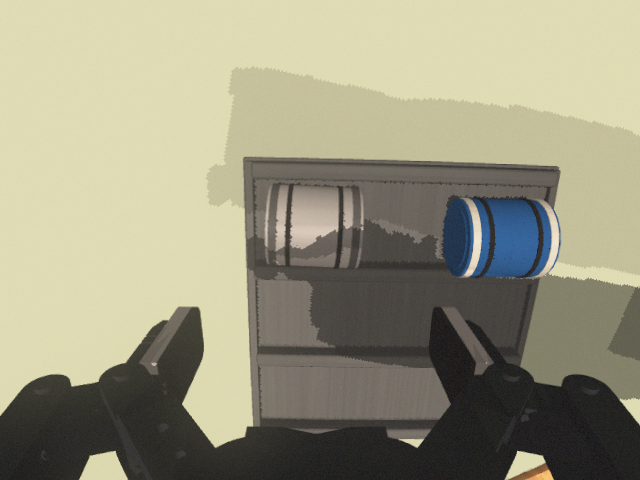

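Run:
```python
from m import *
W=Cam('wrist')
p=W.plane((313.5,226),0.032)[0]; print(p, 'blue',W.plane((501,237),.032))
plan([p[0],p[1],0.015],np.radians(147))
```

```text
[ 0.47601681 -0.45399698  0.032     ] blue [[ 0.36755008 -0.37428189  0.032     ]]
t 39.7 TCP [ 0.4762 -0.4517  0.1556] jawdir 147.14 q [-0.76  0.59  0.34  1.32  0.   -1.76] F [-0.8 -0.2 -0. ] open 0.0856
turn tool z deg 0.14
shift before turn [  2.   -1.2 140.6]  shift after turn [  2.   -1.2 140.6]
tilt (tool z) [-3.e-04  3.e-04 -1.e+00]
```

```bash
python3 -m jog '{"delta_pos":[[2,-1.2,30],[0,0,30],[0,0,26],[0,0,22],[0,0,15],[0,0,9],[0,0,5],[0,0,3],[0,0,0]],"rotation":[[0,0,0],[0,0,0],[0,0,0],[0,0,0],[0,0,0],[0,0,0],[0,0,0],[0,0,0],[0,0,0]]}' 100 50
python3 -m jog '{"delta_pos":[[0,0,0],[0,0,0],[0,0,0],[0,0,0],[0,0,0],[0,0,0]],"rotation":[[0,0,0],[0,0,0],[0,0,0],[0,0,0],[0,0,0],[0,0,0]]}' 40 50
python3 -m jog '{"delta_pos":[[0,0,-15],[0,0,-30],[0,0,-40],[0,0,-40],[0,0,-20],[0,0,0],[0,0,0]],"rotation":[[0,0,0],[0,0,0],[0,0,0],[0,0,0],[0,0,0],[0,0,0],[0,0,0]]}'
python3 - <<'E'
from m import *
T=Cam('top'); T.save('t14',(180,180,540,380),2.2)
plan([0.4792,-0.0207,0.16],np.radians(175.35))
W=Cam('wrist'); W.save('w14')
E
```

```text
t: 40.83
eef_pos: [0.4763, -0.4544, 0.0162]
ee_rot: [-3.141, -0.0, -2.146]
force: [0.4, 0.3, -0.2]
opening: 0.0853
t: 41.58
eef_pos: [0.4766, -0.4547, 0.0167]
ee_rot: [-3.14, -0.0, -2.146]
force: [-0.6, 0.3, 4.8]
opening: 0.0617
t: 42.45
eef_pos: [0.4754, -0.4534, 0.1593]
ee_rot: [3.139, 0.001, -2.146]
force: [-0.3, 0.6, -2.0]
opening: 0.0617
t 42.5 TCP [ 0.4752 -0.4533  0.1588] jawdir 147.05 q [-0.76  0.59  0.35  1.33 -0.   -1.76] F [ 1.8  0.6 -2. ] open 0.0618
turn tool z deg -28.3
shift before turn [-3.652e+02  2.319e+02 -1.000e-01]  shift after turn [-431.5   31.1   -0.8]
tilt (tool z) [-0.0027  0.0026 -1.    ]
```

View pics/w14.png

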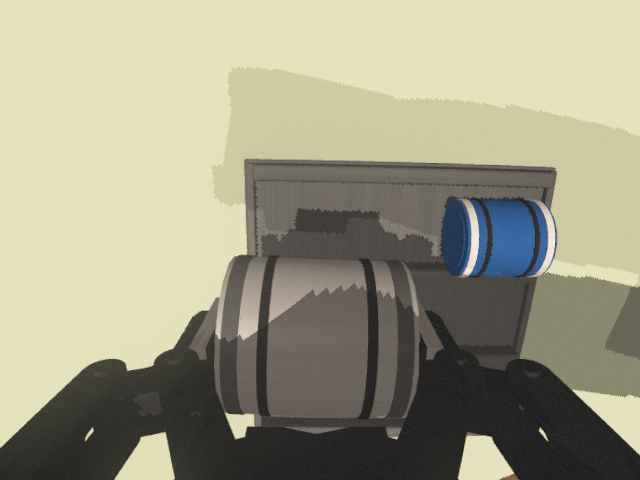

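View pics/t14.png

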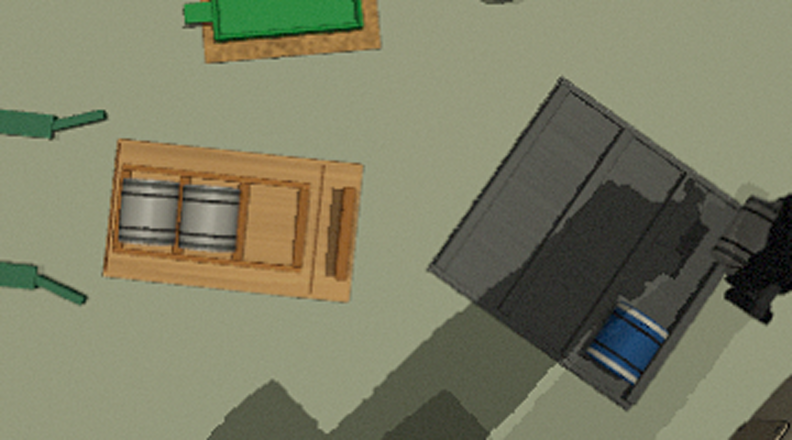

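```bash
python3 -m jog '{"delta_pos":[[-36.5,23.2,0],[-36.5,23.2,0],[-36.5,23.2,0],[-36.5,23.2,0],[-36.5,23.2,0],[-36.5,23.2,0],[-36.5,23.2,0],[-36.5,23.2,0],[-36.5,23.2,0],[-36.5,23.2,0]],"rotation":[[0,0,0],[0,0,0],[0,0,0],[0,0,0],[0,0,0],[0,0,0],[0,0,0],[0,0,0],[0,0,0],[0,0,0]]}'
python3 -m jog '{"delta_pos":[[0,0,10],[0,0,10],[0,0,10],[0,0,0],[0,0,0]],"rotation":[[0,0,-9.5],[0,0,-9.5],[0,0,-9.3],[0,0,0],[0,0,0]]}'
python3 - <<'E'
from m import *
plan([0.4792,-0.0207,0.0235],np.radians(175.35))
W=Cam('wrist'); W.save('w15')
T=Cam('top');m=T.mask((10,110,90),(22,200,200)); mt=m.copy(); mt[:235]=0; mt[330:]=0
corn(T,mt,0.010,'tray')
E
```

```text
t: 43.8
eef_pos: [0.479, -0.0203, 0.1598]
ee_rot: [3.14, -0.001, -2.146]
force: [0.4, 1.2, -2.0]
opening: 0.062
t: 44.42
eef_pos: [0.4797, -0.0217, 0.1306]
ee_rot: [3.141, -0.0, -1.654]
force: [-0.2, 0.8, -1.6]
opening: 0.0618
t 44.42 TCP [ 0.4797 -0.0217  0.1306] jawdir 175.22 q [-0.05  0.27 -0.23  1.07  0.   -1.53] F [-0.2  0.8 -1.6] open 0.0618
turn tool z deg -0.13
shift before turn [ -1.    0.5 107.1]  shift after turn [ -1.    0.5 107.1]
tilt (tool z) [-8.e-04  0.e+00 -1.e+00]
tray ctr [0.4869 0.0717 0.01  ] sz 0.1397 0.1411 long dir deg 84.95
```

View pics/w15.png

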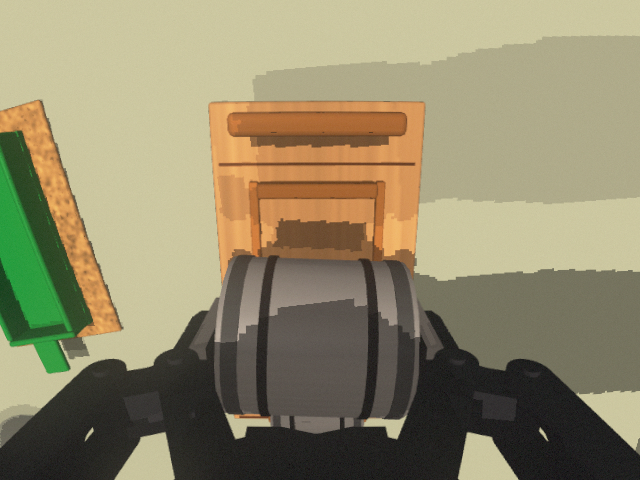

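```bash
python3 -m jog '{"delta_pos":[[-1,0.5,25],[0,0,25],[0,0,22],[0,0,16],[0,0,9],[0,0,4],[0,0,2],[0,0,1],[0,0,0]],"rotation":[[0,0,-0.1],[0,0,0],[0,0,0],[0,0,0],[0,0,0],[0,0,0],[0,0,0],[0,0,0],[0,0,0]]}'
python3 -m jog '{"delta_pos":[[0.5,0,1.3],[0,0,1.3],[0,0,1.2],[0,0,0],[0,0,0]],"rotation":[[0,0,0],[0,0,0],[0,0,0],[0,0,0],[0,0,0]]}'
python3 -c "
from m import *
plan([0.4792,-0.0207,0.0225],np.radians(175.35))"
```

```text
t: 45.65
eef_pos: [0.4798, -0.0207, 0.0272]
ee_rot: [-3.141, 0.0, -1.65]
force: [0.4, 0.0, -1.0]
opening: 0.0619
t: 46.28
eef_pos: [0.4795, -0.0212, 0.023]
ee_rot: [3.142, -0.0, -1.65]
force: [0.2, -1.0, -1.8]
opening: 0.062
t 46.27 TCP [ 0.4795 -0.0212  0.023 ] jawdir 175.45 q [-0.04  0.4  -0.37  0.8  -0.   -1.54] F [ 0.2 -1.  -1.8] open 0.062
turn tool z deg 0.1
shift before turn [-0.5  0.3  0.5]  shift after turn [-0.5  0.3  0.5]
tilt (tool z) [-0.e+00 -2.e-04 -1.e+00]
```

```bash
python3 -m jog '{"delta_pos":[[0,0,0],[0,0,0],[0,0,0],[0,0,0],[0,0,0]],"rotation":[[0,0,0],[0,0,0],[0,0,0],[0,0,0],[0,0,0]]}' 100
python3 -m jog '{"delta_pos":[[0,0,-15],[0,0,-30],[0,0,-40],[0,0,-40],[0,0,-20],[0,0,0]],"rotation":[[0,0,0],[0,0,0],[0,0,0],[0,0,0],[0,0,0],[0,0,0]]}'
python3 - <<'E'
from m import *
plan([0.3685,-0.3755,0.16],np.radians(147))
E
```

```text
t: 46.9
eef_pos: [0.4795, -0.0211, 0.023]
ee_rot: [-3.142, 0.0, -1.65]
force: [-0.0, 0.1, -0.2]
opening: 0.0854
t: 47.65
eef_pos: [0.4808, -0.0212, 0.1697]
ee_rot: [-3.137, 0.0, -1.65]
force: [-0.7, -0.7, -0.2]
opening: 0.0858
t 47.65 TCP [ 0.4808 -0.0212  0.1697] jawdir 175.45 q [-0.04  0.24 -0.16  1.17  0.   -1.54] F [-0.7 -0.7 -0.2] open 0.0858
turn tool z deg 28.45
shift before turn [362.1  83.9   9.2]  shift after turn [358.3 -98.7  10. ]
tilt (tool z) [ 4.2e-03 -2.0e-04 -1.0e+00]
```

```bash
python3 -m jog '{"delta_pos":[[40,9.3,0],[40,9.3,0],[40,9.3,0],[40,9.3,0],[40,9.3,0],[40,9.3,0],[40,9.3,0],[40,9.3,0],[42,9.3,0]],"rotation":[[0,0,0],[0,0,0],[0,0,0],[0,0,0],[0,0,0],[0,0,0],[0,0,0],[0,0,0],[0,0,0]]}' 100
python3 -m jog '{"delta_pos":[[0,0,4],[0,0,4],[0,0,4],[0,0,0],[0,0,0]],"rotation":[[0,0,9.5],[0,0,9.5],[0,0,9.45],[0,0,0],[0,0,0]]}'
python3 - <<'E'
from m import *
W=Cam('wrist'); W.save('w16')
m=W.mask((95,90,30),(125,255,255)); c=blobs(m)[0]; r=cv2.minAreaRect(c); print(r,cv2.boundingRect(c))
plan([0.3685,-0.3755,0.015],np.radians(147))
T=Cam('top'); T.save('t16',(180,180,540,380),2.2)
S=Cam('side'); S.save('s16',(190,160,440,420),3)
E
```

```text
t: 48.78
eef_pos: [0.3661, -0.3759, 0.1662]
ee_rot: [3.14, 0.002, -1.65]
force: [1.0, 0.6, 0.2]
opening: 0.0855
t: 49.4
eef_pos: [0.367, -0.375, 0.1552]
ee_rot: [3.14, 0.0, -2.144]
force: [0.7, -0.1, -0.3]
opening: 0.0855
((311.0, 230.5), (79.0, 48.0), 90.0) (287, 191, 49, 80)
t 49.45 TCP [ 0.3672 -0.3752  0.1556] jawdir 147.11 q [-0.8   0.33 -0.07  1.17 -0.   -1.79] F [ 0.  -0.2 -0.2] open 0.0854
turn tool z deg 0.11
shift before turn [ -0.4  -1.4 140.6]  shift after turn [ -0.4  -1.4 140.6]
tilt (tool z) [-6.e-04  6.e-04 -1.e+00]
```

View pics/w16.png

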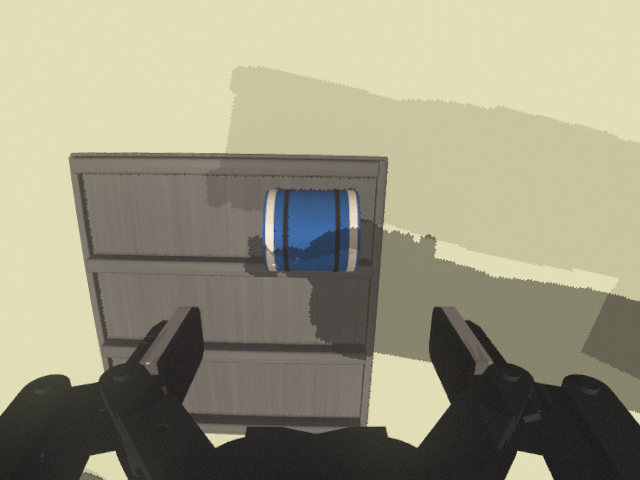

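View pics/t16.png

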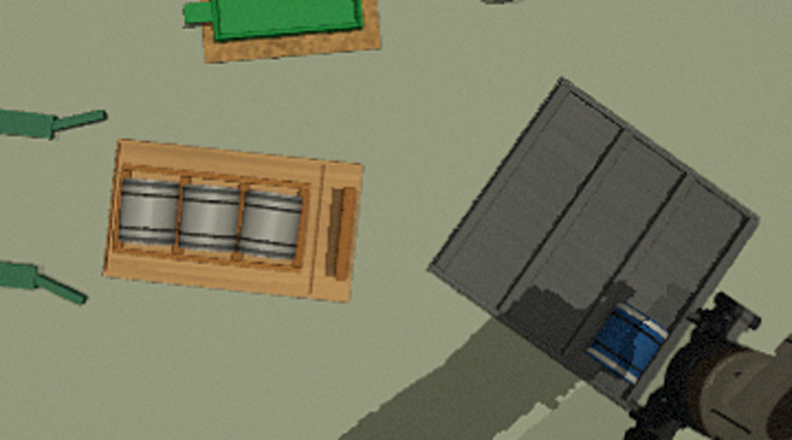

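View pics/s16.png

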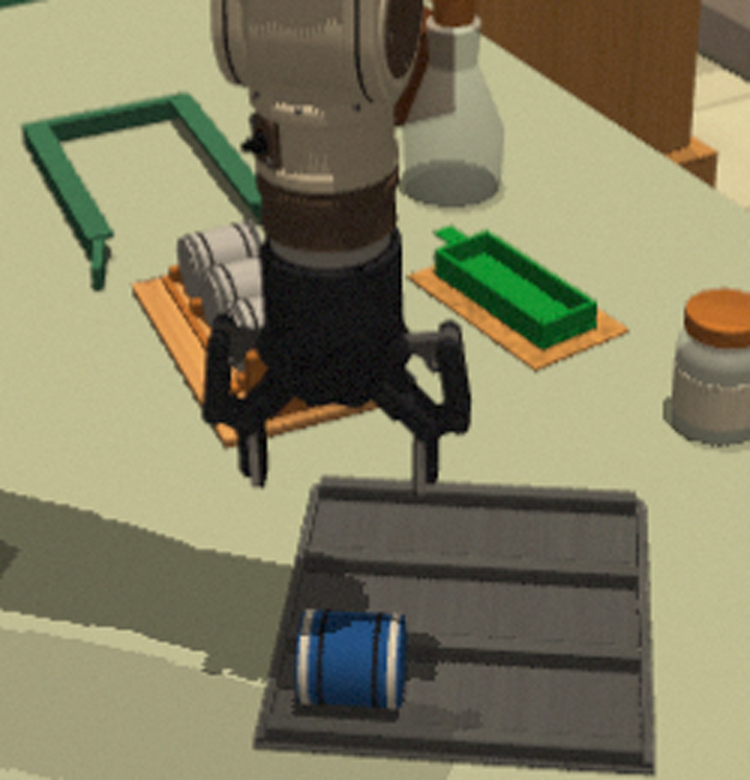

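Run:
```python
from m import *
W=Cam('wrist')
p=W.plane((311.5,230.5),0.032)[0]; print(p)
plan([p[0],p[1],0.015],np.radians(147))
```

```text
[ 0.37050829 -0.37565995  0.032     ]
t 49.6 TCP [ 0.3674 -0.3753  0.1561] jawdir 147.06 q [-0.8   0.33 -0.07  1.17  0.   -1.79] F [ 0.3 -0.5 -0.1] open 0.0855
turn tool z deg 0.06
shift before turn [ -1.4  -2.7 141.1]  shift after turn [ -1.4  -2.7 141.1]
tilt (tool z) [ 1.e-04 -1.e-04 -1.e+00]
```

```bash
python3 -m jog '{"delta_pos":[[-1.4,-2.7,30],[0,0,30],[0,0,26],[0,0,22],[0,0,15],[0,0,9],[0,0,5],[0,0,3],[0,0,0]],"rotation":[[0,0,0],[0,0,0],[0,0,0],[0,0,0],[0,0,0],[0,0,0],[0,0,0],[0,0,0],[0,0,0]]}' 100 50
python3 -m jog '{"delta_pos":[[0,0,0],[0,0,0],[0,0,0],[0,0,0],[0,0,0],[0,0,0]],"rotation":[[0,0,0],[0,0,0],[0,0,0],[0,0,0],[0,0,0],[0,0,0]]}' 40 50
python3 -m jog '{"delta_pos":[[0,0,-15],[0,0,-30],[0,0,-40],[0,0,-40],[0,0,-20],[0,0,0],[0,0,0]],"rotation":[[0,0,0],[0,0,0],[0,0,0],[0,0,0],[0,0,0],[0,0,0],[0,0,0]]}'
python3 - <<'E'
from m import *
T=Cam('top'); T.save('t17',(205,225,365,325),5)
plan([0.4792,-0.0207,0.16],np.radians(175.35))
W=Cam('wrist'); W.save('w17')
S=Cam('side'); S.save('s17',(190,160,440,420),3)
E
```

```text
t: 50.72
eef_pos: [0.3706, -0.3759, 0.0163]
ee_rot: [-3.141, -0.0, -2.147]
force: [0.1, 0.5, -0.5]
opening: 0.0857
t: 51.48
eef_pos: [0.3708, -0.3761, 0.0166]
ee_rot: [-3.14, -0.0, -2.147]
force: [-1.2, 1.2, 6.1]
opening: 0.0615
t: 52.35
eef_pos: [0.3697, -0.375, 0.16]
ee_rot: [3.14, 0.0, -2.147]
force: [-0.4, -0.1, -0.9]
opening: 0.0616
t 52.4 TCP [ 0.3695 -0.3748  0.1596] jawdir 147.0 q [-0.79  0.34 -0.06  1.18 -0.   -1.79] F [ 0.6 -0.2 -1.6] open 0.0615
turn tool z deg -28.35
shift before turn [-3.567e+02  1.009e+02  1.000e-01]  shift after turn [-361.9  -80.6   -0.4]
tilt (tool z) [-0.0021  0.0022 -1.    ]
```

View pics/t17.png

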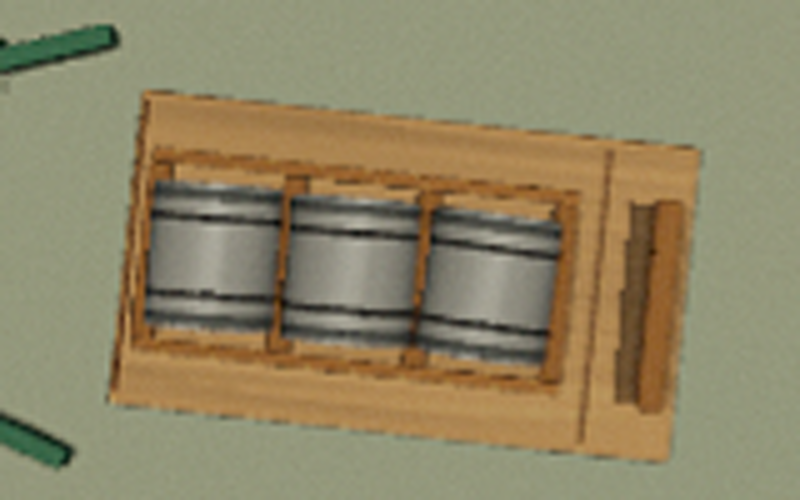

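View pics/s17.png

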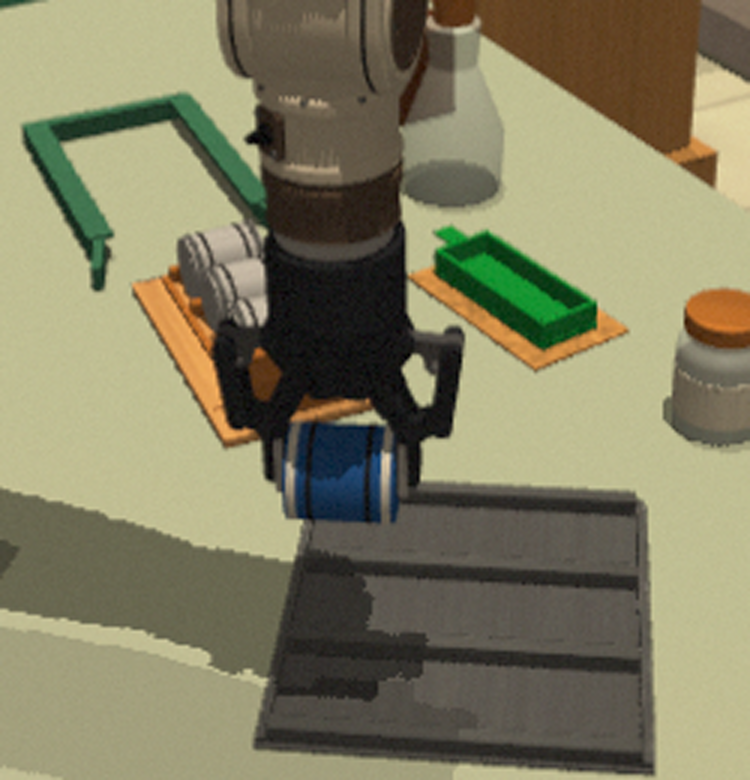

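View pics/w17.png

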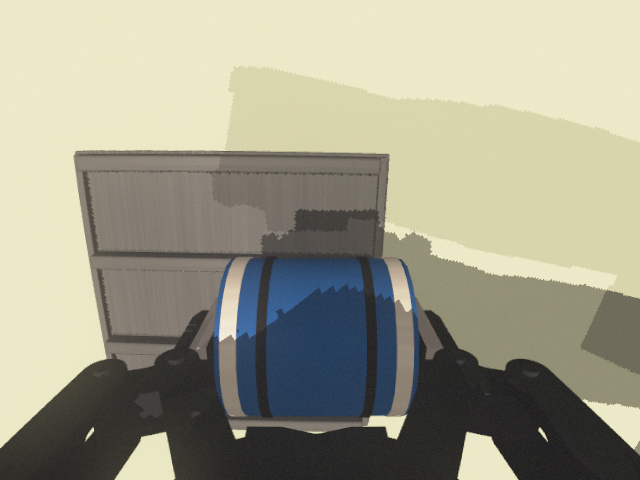

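Run:
```python
from m import *
T=Cam('top')
P=T.plane(np.array([(145,92),(700,150),(668,460),(112,403)])/5+np.array([205,225]),.01); print(P.mean(0),P[0]-P[1])
for n,c in (('p2',(215,256)),('p1',(350,270)),('p0',(492,287))): print(n,T.plane(np.array(c)/5+np.array([205,225]),.045))
g=np.array([.4865,.069])
plan([*g,0.16],np.radians(175.35))
```

```text
[0.48123476 0.0161594  0.01      ] [0.02020785 0.24666023 0.        ]
p2 [[0.48853704 0.0960948  0.045     ]]
p1 [[0.4839171  0.03783377 0.045     ]]
p0 [[ 0.47805582 -0.02327511  0.045     ]]
t 52.55 TCP [ 0.3697 -0.375   0.1597] jawdir 147.0 q [-0.79  0.34 -0.05  1.18 -0.   -1.79] F [ 0.4 -0.7 -1. ] open 0.0614
turn tool z deg -28.35
shift before turn [-4.360e+02  1.439e+02  3.000e-01]  shift after turn [-4.52e+02 -8.04e+01 -3.00e-01]
tilt (tool z) [-0.002   0.0019 -1.    ]
```

```bash
python3 -m jog '{"delta_pos":[[-43.6,14.4,0],[-43.6,14.4,0],[-43.6,14.4,0],[-43.6,14.4,0],[-43.6,14.4,0],[-43.6,14.4,0],[-43.6,14.4,0],[-43.6,14.4,0],[-43.6,14.4,0],[-43.6,14.3,0]],"rotation":[[0,0,0],[0,0,0],[0,0,0],[0,0,0],[0,0,0],[0,0,0],[0,0,0],[0,0,0],[0,0,0],[0,0,0]]}'
python3 -m jog '{"delta_pos":[[0,0,0],[0,0,0],[0,0,0],[0,0,0],[0,0,0]],"rotation":[[0,0,-9.5],[0,0,-9.5],[0,0,-9.35],[0,0,0],[0,0,0]]}'
python3 - <<'E'
from m import *
plan([0.4866,0.069,0.0705],np.radians(175.35))
W=Cam('wrist'); W.save('w18')
E
```

```text
t: 53.8
eef_pos: [0.487, 0.0698, 0.1604]
ee_rot: [3.141, -0.001, -2.147]
force: [0.2, -0.1, -0.0]
opening: 0.0619
t: 54.42
eef_pos: [0.4869, 0.0683, 0.1606]
ee_rot: [3.141, -0.0, -1.654]
force: [0.7, -0.3, -0.3]
opening: 0.0613
t 54.42 TCP [0.4869 0.0683 0.1606] jawdir 175.21 q [ 0.14  0.27 -0.15  1.16 -0.   -1.35] F [ 0.7 -0.3 -0.3] open 0.0613
turn tool z deg -0.14
shift before turn [-0.7  0.3 90.1]  shift after turn [-0.7  0.3 90.1]
tilt (tool z) [-7.e-04 -1.e-04 -1.e+00]
```

View pics/w18.png

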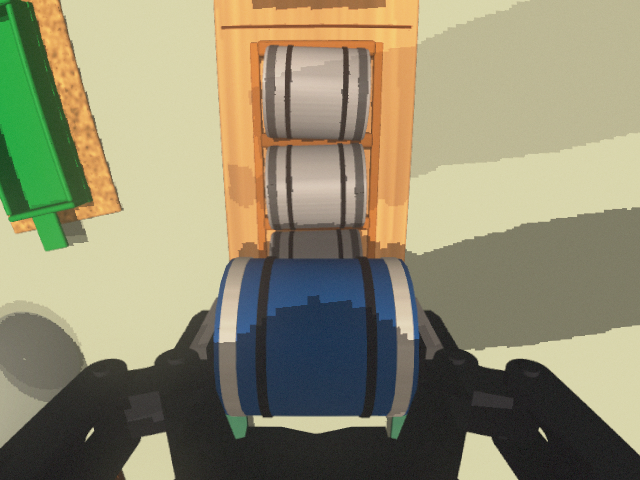

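```bash
python3 -m jog '{"delta_pos":[[-0.6,0.3,22],[0,0,22],[0,0,18],[0,0,12],[0,0,7],[0,0,4],[0,0,2],[0,0,0],[0,0,0]],"rotation":[[0,0,-0.1],[0,0,0],[0,0,0],[0,0,0],[0,0,0],[0,0,0],[0,0,0],[0,0,0],[0,0,0]]}'
python3 -m jog '{"delta_pos":[[0,0,0.8],[0,0,0.8],[0,0,0],[0,0,0]],"rotation":[[0,0,0],[0,0,0],[0,0,0],[0,0,0]]}'
python3 -c "
from m import *
plan([0.4866,0.069,0.0695],np.radians(175.35))"
```

```text
t: 55.6
eef_pos: [0.4872, 0.0691, 0.0744]
ee_rot: [-3.141, 0.0, -1.65]
force: [-0.6, 0.0, -0.7]
opening: 0.0612
t: 56.1
eef_pos: [0.4869, 0.069, 0.0724]
ee_rot: [3.142, -0.0, -1.65]
force: [1.0, -0.5, -1.0]
opening: 0.0616
t 56.1 TCP [0.4869 0.069  0.0724] jawdir 175.45 q [ 0.14  0.36 -0.28  0.94  0.   -1.35] F [ 1.  -0.5 -1. ] open 0.0616
turn tool z deg 0.1
shift before turn [0.  0.3 2.9]  shift after turn [0.  0.3 2.9]
tilt (tool z) [-1.e-04  0.e+00 -1.e+00]
```

```bash
python3 -m jog '{"delta_pos":[[0,0,0.7],[0,0,0.7],[0,0,0],[0,0,0]],"rotation":[[0,0,0],[0,0,0],[0,0,0],[0,0,0]]}'
python3 -m jog '{"delta_pos":[[0,0,0.7],[0,0,0.3],[0,0,0],[0,0,0]],"rotation":[[0,0,0],[0,0,0],[0,0,0],[0,0,0]]}'
python3 - <<'E'
from m import *
S=Cam('side'); S.save('s19',(210,170,350,320),4)
E
```

```text
t: 56.6
eef_pos: [0.4869, 0.069, 0.071]
ee_rot: [3.142, 0.0, -1.65]
force: [-0.6, -0.6, -0.6]
opening: 0.0613
t: 57.1
eef_pos: [0.4869, 0.0689, 0.0705]
ee_rot: [-3.141, -0.0, -1.65]
force: [-1.4, -1.0, 6.0]
opening: 0.0615
```

View pics/s19.png

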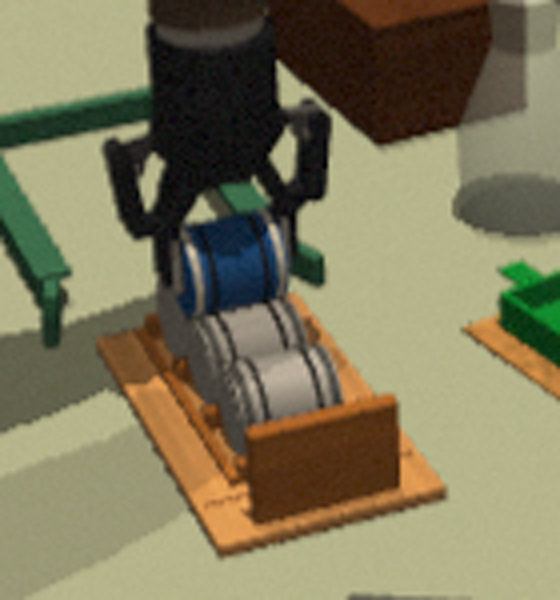

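```bash
python3 -m jog '{"delta_pos":[[0,0,0],[0,0,0],[0,0,0],[0,0,0],[0,0,0]],"rotation":[[0,0,0],[0,0,0],[0,0,0],[0,0,0],[0,0,0]]}' 100
python3 -m jog '{"delta_pos":[[0,0,-10],[0,0,-20],[0,0,-30],[0,0,-40],[0,0,-20],[0,0,0]],"rotation":[[0,0,0],[0,0,0],[0,0,0],[0,0,0],[0,0,0],[0,0,0]]}'
python3 -m jog '{"delta_pos":[[40,0,0],[40,0,0],[40,0,0],[40,0,0],[40,0,0],[40,0,0],[0,0,0]],"rotation":[[0,0,0],[0,0,0],[0,0,0],[0,0,0],[0,0,0],[0,0,0],[0,0,0]]}' 50
python3 - <<'E'
from m import *
S=Cam('side'); S.save('s20',(210,170,350,320),4)
T=Cam('top'); T.save('t20',(205,225,365,325),5)
plan([0.473,-0.0935,0.15],np.radians(85.3))
E
```

```text
t: 57.78
eef_pos: [0.4869, 0.069, 0.0699]
ee_rot: [3.141, 0.0, -1.65]
force: [0.2, -0.4, 0.3]
opening: 0.0853
t: 58.52
eef_pos: [0.4884, 0.0692, 0.1924]
ee_rot: [-3.137, 0.001, -1.65]
force: [-0.4, 1.1, -0.2]
opening: 0.085
t: 59.4
eef_pos: [0.4668, -0.1723, 0.1887]
ee_rot: [3.14, 0.0, -1.655]
force: [1.5, 1.1, 0.2]
opening: 0.0429
t 59.5 TCP [ 0.4671 -0.1702  0.189 ] jawdir 175.39 q [-0.35  0.26 -0.08  1.23  0.   -1.84] F [ 0.1 -0.3 -0.1] open 0.0424
turn tool z deg -89.91
shift before turn [-76.8   0.2  39. ]  shift after turn [ -0.3 -77.   38.8]
tilt (tool z) [-0.0019  0.0011 -1.    ]
```

View pics/s20.png

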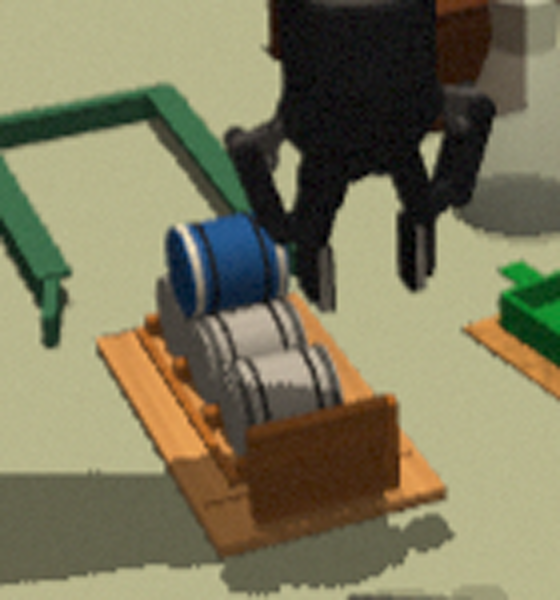

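View pics/t20.png

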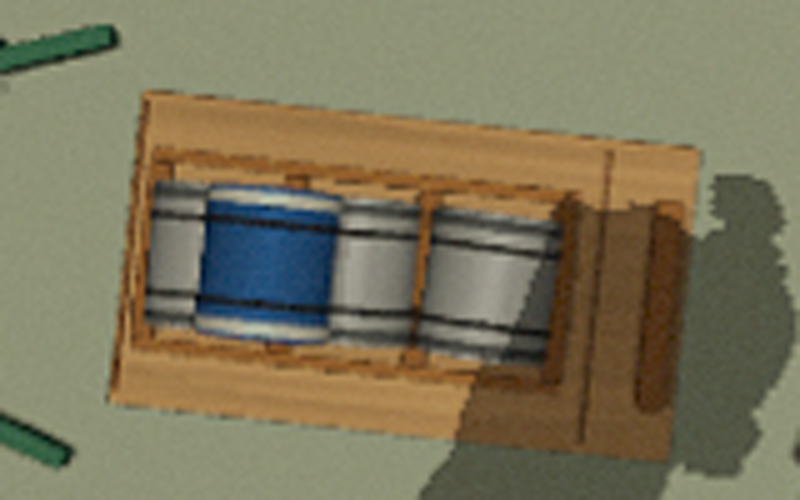

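```bash
python3 -m jog '{"delta_pos":[[0,0,4],[0,0,4],[0,0,4],[0,0,4],[0,0,4],[0,0,4],[0,0,4],[0,0,4],[0,0,4]],"rotation":[[0,0,10],[0,0,10],[0,0,10],[0,0,10],[0,0,10],[0,0,10],[0,0,10],[0,0,10],[0,0,10]]}' 50
python3 -m jog '{"delta_pos":[[0,25,0],[0,25,0],[0,25,0],[0,1,0],[0,0,0],[0,0,0]],"rotation":[[0,0,0],[0,0,0],[0,0,0],[0,0,0],[0,0,0],[0,0,0]]}' 50
python3 - <<'E'
from m import *
plan([0.4727,-0.0944,0.036],np.radians(85.3))
W=Cam('wrist'); W.save('w21')
E
```

```text
t: 60.62
eef_pos: [0.4677, -0.1686, 0.1534]
ee_rot: [3.141, -0.001, 3.059]
force: [-0.1, -0.7, -0.3]
opening: 0.0423
t: 61.38
eef_pos: [0.4738, -0.0948, 0.1539]
ee_rot: [-3.141, -0.0, 3.062]
force: [0.1, 0.0, -0.1]
opening: 0.0426
t 61.38 TCP [ 0.4738 -0.0948  0.1539] jawdir 85.43 q [-0.2   0.26 -0.18  1.13 -0.   -0.12] F [ 0.1  0.  -0.1] open 0.0426
turn tool z deg 0.13
shift before turn [  1.1   0.4 117.9]  shift after turn [  1.1   0.4 117.9]
tilt (tool z) [-2.e-04 -2.e-04 -1.e+00]
```

View pics/w21.png

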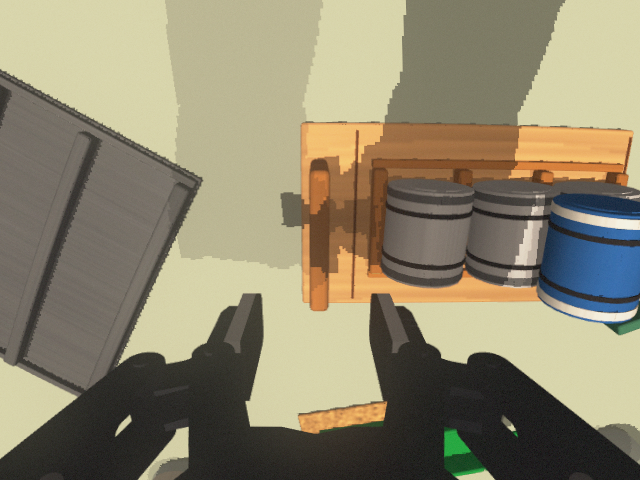

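```bash
python3 -m jog '{"delta_pos":[[1,0,25],[0,0,25],[0,0,22],[0,0,18],[0,0,13],[0,0,8],[0,0,4],[0,0,2],[0,0,0],[0,0,0]],"rotation":[[0,0,0],[0,0,0],[0,0,0],[0,0,0],[0,0,0],[0,0,0],[0,0,0],[0,0,0],[0,0,0],[0,0,0]]}' 40 60
python3 -m jog '{"delta_pos":[[0,0,0],[0,0,0],[0,0,0],[0,0,0],[0,0,0],[0,0,0]],"rotation":[[0,0,0],[0,0,0],[0,0,0],[0,0,0],[0,0,0],[0,0,0]]}' 0 60
python3 - <<'E'
from m import *
# holder axis
d=np.array([.0183,.2483]); d/=np.linalg.norm(d); m=np.array([.4956,.2038]); home=m+.125*d
h=home-.112*d; print('home',home,'handle at home',h)
for k in (.31,.2,.12): print(k,(h-k*d).round(4))
plan([*h,0.036],np.radians(85.79))
S=Cam('side'); S.save('s22',(210,170,350,320),4)
E
```

```text
t: 62.68
eef_pos: [0.4732, -0.0945, 0.0374]
ee_rot: [-3.141, 0.001, 3.062]
force: [0.1, -0.6, -0.3]
opening: 0.0342
t: 63.42
eef_pos: [0.4733, -0.0938, 0.0374]
ee_rot: [3.14, 0.001, 3.063]
force: [0.8, 5.2, 5.4]
opening: 0.0111
home [0.50478773 0.32846189] handle at home [0.49655552 0.21676484]
0.31 [ 0.4738 -0.0924]
0.2 [0.4819 0.0173]
0.12 [0.4877 0.0971]
t 63.42 TCP [ 0.4733 -0.0938  0.0374] jawdir 85.48 q [-0.2   0.39 -0.35  0.84  0.   -0.12] F [0.8 5.2 5.4] open 0.0111
turn tool z deg -0.31
shift before turn [  1.3 311.4   1.8]  shift after turn [ -0.4 311.4   1.8]
tilt (tool z) [ 9.0e-04  1.2e-03 -1.0e+00]
```

View pics/s22.png

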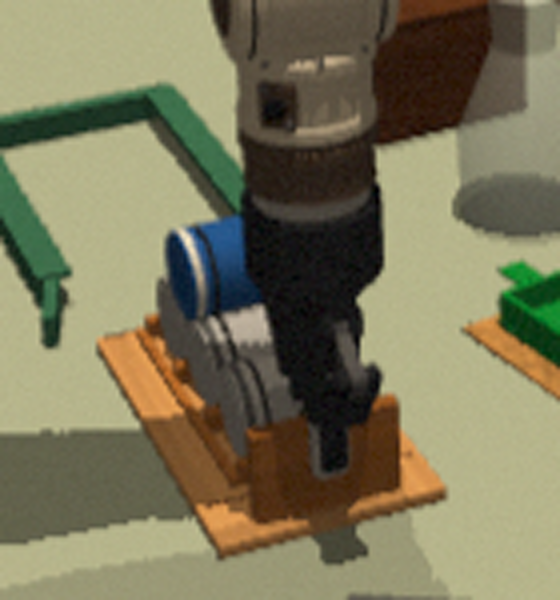

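```bash
python3 -m jog '{"delta_pos":[[0,1,0],[0,2,0],[0,3,0],[0,4,0],[0,5,0],[0,5,0],[0,5,0],[0,5,0],[0,5,0],[0,5,0]],"rotation":[[0,0,-0.1],[0,0,-0.1],[0,0,-0.1],[0,0,0],[0,0,0],[0,0,0],[0,0,0],[0,0,0],[0,0,0],[0,0,0]]}'
python3 -m jog '{"delta_pos":[[0,5,0],[0,4,0],[0,3,0],[0,1,0],[0,0,0],[0,0,0]],"rotation":[[0,0,0],[0,0,0],[0,0,0],[0,0,0],[0,0,0],[0,0,0]]}'
python3 - <<'E'
from m import *
plan([0.4966,0.2168,0.036],np.radians(85.79))
S=Cam('side'); S.save('s23',(180,150,350,320),4)
T=Cam('top'); T.save('t23',(60,200,360,330),2.6)
W=Cam('wrist'); W.save('w23')
E
```

```text
t: 64.72
eef_pos: [0.4764, -0.0579, 0.0374]
ee_rot: [-3.135, 0.001, 3.065]
force: [-0.3, -9.2, 5.1]
opening: 0.0112
t: 65.47
eef_pos: [0.4773, -0.0448, 0.0374]
ee_rot: [-3.135, 0.001, 3.065]
force: [-0.7, -8.4, 4.6]
opening: 0.0115
t 65.47 TCP [ 0.4773 -0.0448  0.0374] jawdir 85.6 q [-0.09  0.38 -0.35  0.83 -0.01 -0.01] F [-0.7 -8.4  4.6] open 0.0115
turn tool z deg -0.19
shift before turn [ 8.000e-01  2.623e+02 -2.000e-01]  shift after turn [-0.000e+00  2.623e+02 -2.000e-01]
tilt (tool z) [ 0.001  -0.0065 -1.    ]
```

View pics/s23.png

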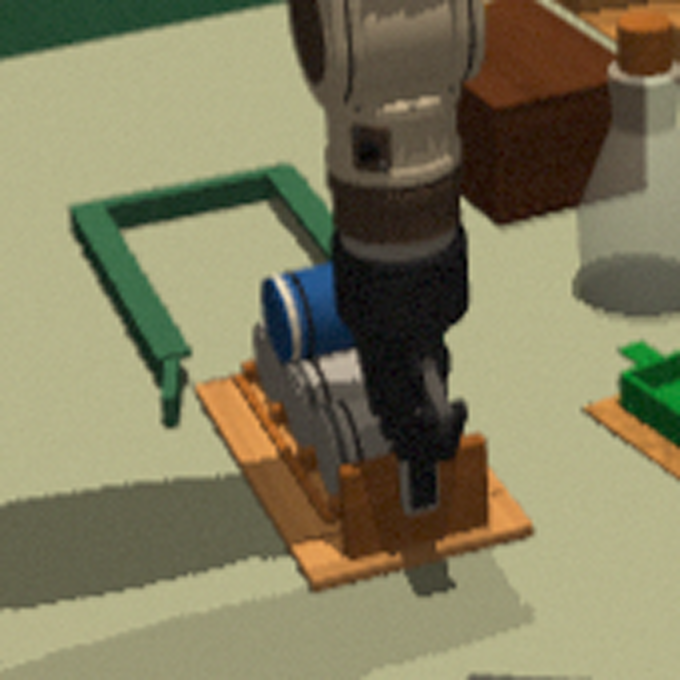

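View pics/t23.png

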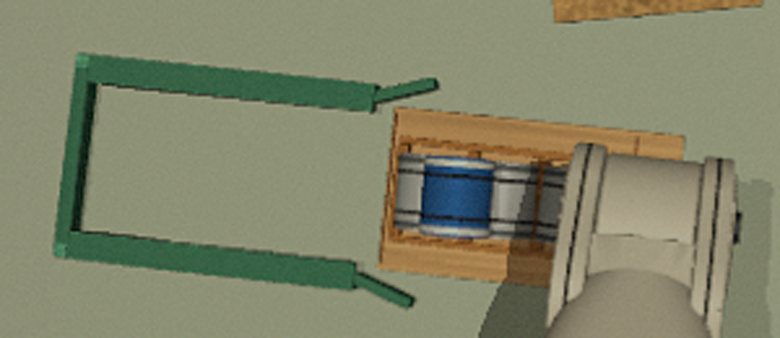

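View pics/w23.png

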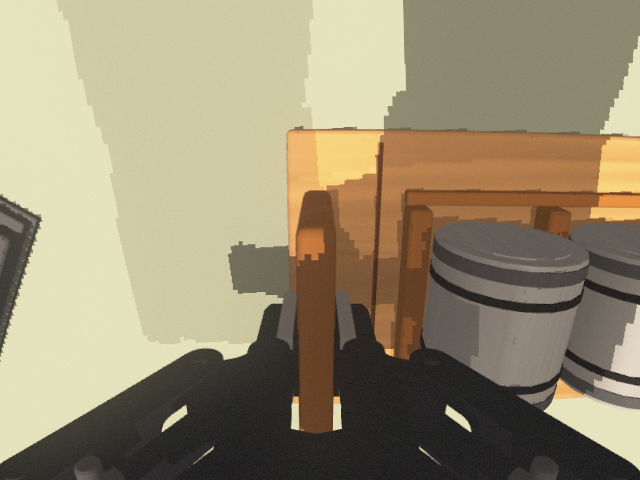

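Run:
```python
from m import *
T=Cam('top')
f=lambda a,z:T.plane(np.array(a,float)/2.6+np.array([60,200]),z)[0][:2]
d=np.array([.0183,.2483]); d/=np.linalg.norm(d); m=np.array([.4956,.2038]); n=np.array([d[1],-d[0]])
for a in ((397,108),(685,137),(380,270),(540,285)):
    p=f(a,.01)-m; print(a,'lat',(p@n*1000).round(1),'along',(p@d*1000).round(1))
for a in ((375,86),(375,110),(355,263),(355,289)): 
    p=f(a,.027)-m; print('rail',(p@n*1000).round(1),(p@d*1000).round(1))
for a in ((437,84),(411,303)):
    p=f(a,.02)-m; print('flare',(p@n*1000).round(1),(p@d*1000).round(1))
```

```text
(397, 108) lat 68.9 along -17.0
(685, 137) lat 67.9 along -264.5
(380, 270) lat -69.9 along -16.8
(540, 285) lat -68.9 along -154.1
rail 85.1 0.2
rail 64.9 -2.0
rail -64.8 1.4
rail -86.5 -0.8
flare 92.1 -50.9
flare -94.0 -47.9
```

```bash
python3 -m jog '{"delta_pos":[[0,1,0],[0,2,0],[0,3,0],[0,4,0],[0,5,0],[0,5,0],[0,5,0],[0,5,0],[0,5,0],[0,5,0]],"rotation":[[0,0,-0.1],[0,0,0],[0,0,0],[0,0,0],[0,0,0],[0,0,0],[0,0,0],[0,0,0],[0,0,0],[0,0,0]]}'
python3 -m jog '{"delta_pos":[[0,5,0],[0,5,0],[0,5,0],[0,5,0],[0,5,0],[0,5,0],[0,4,0],[0,3,0],[0,2,0],[0,1,0]],"rotation":[[0,0,0],[0,0,0],[0,0,0],[0,0,0],[0,0,0],[0,0,0],[0,0,0],[0,0,0],[0,0,0],[0,0,0]]}'
python3 - <<'E'
from m import *
plan([0.4966,0.2168,0.036],np.radians(85.79))
S=Cam('side'); S.save('s24',(180,150,350,320),4)
T=Cam('top'); T.save('t24',(60,200,360,330),2.6)
E
```

```text
t: 66.92
eef_pos: [0.4802, -0.0052, 0.0374]
ee_rot: [-3.134, 0.002, 3.066]
force: [-1.2, -10.9, 5.8]
opening: 0.0116
t: 68.18
eef_pos: [0.483, 0.0346, 0.0374]
ee_rot: [-3.134, 0.002, 3.066]
force: [-0.7, -10.8, 7.1]
opening: 0.011
t 68.17 TCP [0.483  0.0346 0.0374] jawdir 85.69 q [ 0.08  0.39 -0.34  0.84 -0.01  0.15] F [ -0.7 -10.8   7.1] open 0.011
turn tool z deg -0.1
shift before turn [2.000e-01 1.827e+02 1.000e-01]  shift after turn [-2.000e-01  1.827e+02  1.000e-01]
tilt (tool z) [ 0.001  -0.0074 -1.    ]
```

View pics/s24.png

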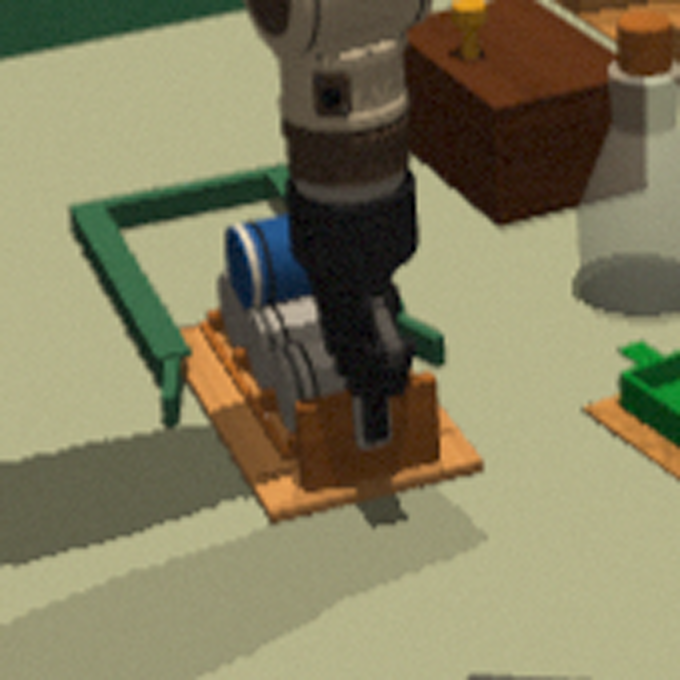

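View pics/t24.png

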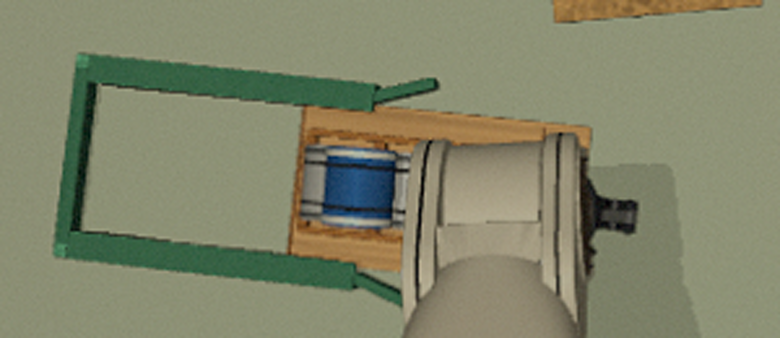

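```bash
python3 -m jog '{"delta_pos":[[0,1,0],[0,2,0],[0,3,0],[0,4,0],[0,5,0],[0,5,0],[0,5,0],[0,5,0],[0,5,0],[0,5,0]],"rotation":[[0,0,0],[0,0,0],[0,0,0],[0,0,0],[0,0,0],[0,0,0],[0,0,0],[0,0,0],[0,0,0],[0,0,0]]}'
python3 -m jog '{"delta_pos":[[0,5,0],[0,5,0],[0,5,0],[0,5,0],[0,5,0],[0,5,0],[0,5,0],[0,5,0],[0,5,0],[0,5,0]],"rotation":[[0,0,0],[0,0,0],[0,0,0],[0,0,0],[0,0,0],[0,0,0],[0,0,0],[0,0,0],[0,0,0],[0,0,0]]}'
python3 -m jog '{"delta_pos":[[0,5,0],[0,5,0],[0,5,0],[0,5,0],[0,5,0],[0,5,0],[0,4,0],[0,3,0],[0,2,0],[0,1,0]],"rotation":[[0,0,0],[0,0,0],[0,0,0],[0,0,0],[0,0,0],[0,0,0],[0,0,0],[0,0,0],[0,0,0],[0,0,0]]}'
python3 - <<'E'
from m import *
plan([0.4966,0.2168,0.036],np.radians(85.79))
S=Cam('side'); S.save('s25',(180,150,350,320),4)
T=Cam('top'); T.save('t25',(60,200,360,330),2.6)
E
```

```text
t: 69.53
eef_pos: [0.4859, 0.0743, 0.0374]
ee_rot: [-3.134, 0.002, 3.066]
force: [-0.4, -11.2, 7.5]
opening: 0.0111
t: 70.78
eef_pos: [0.4894, 0.1239, 0.0374]
ee_rot: [-3.134, 0.002, 3.066]
force: [-1.1, -13.6, 8.3]
opening: 0.0115
t: 72.03
eef_pos: [0.4923, 0.1635, 0.0375]
ee_rot: [-3.134, 0.002, 3.066]
force: [-0.6, -12.9, 10.1]
opening: 0.0111
t 72.03 TCP [0.4923 0.1635 0.0375] jawdir 85.65 q [ 0.33  0.45 -0.25  0.88 -0.01  0.4 ] F [ -0.6 -12.9  10.1] open 0.0111
turn tool z deg -0.14
shift before turn [-0.2 53.4  1. ]  shift after turn [-0.3 53.4  1. ]
tilt (tool z) [ 9.0e-04 -8.2e-03 -1.0e+00]
```

View pics/s25.png

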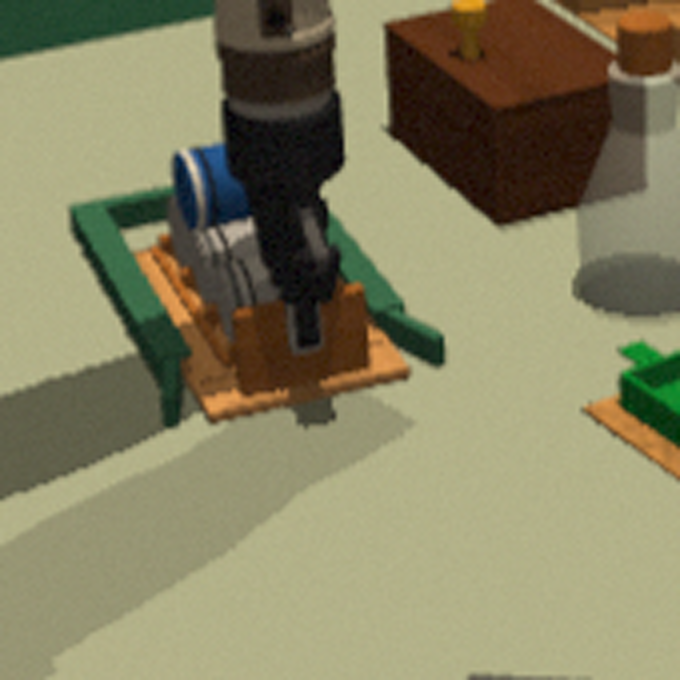

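View pics/t25.png

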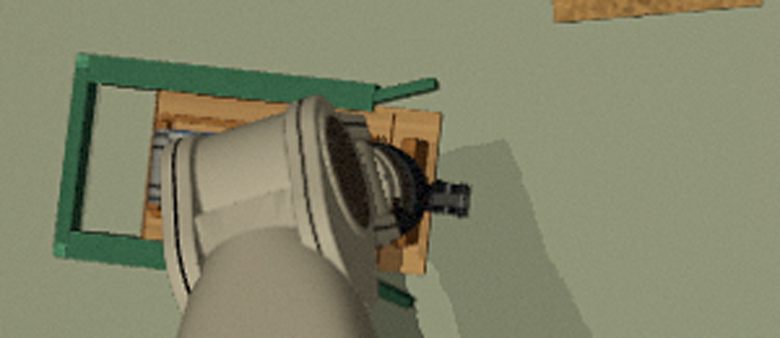

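```bash
python3 -m jog '{"delta_pos":[[0,2,-0.2],[0,4,-0.2],[0,5,-0.2],[0,5,0],[0,5,0],[0,5,0],[0,5,0],[0,4,0],[0,3,0],[0,2,0]],"rotation":[[0,0,0],[0,0,0],[0,0,0],[0,0,0],[0,0,0],[0,0,0],[0,0,0],[0,0,0],[0,0,0],[0,0,0]]}'
python3 -m jog '{"delta_pos":[[0,1.5,0],[0,1.5,0],[0,1.5,0],[0,1.5,0]],"rotation":[[0,0,0],[0,0,0],[0,0,0],[0,0,0]]}'
python3 -m jog '{"delta_pos":[[0,1,0],[0,1,0]],"rotation":[[0,0,0],[0,0,0]]}'
python3 - <<'E'
from m import *
plan([0.4966,0.2168,0.036],np.radians(85.79))
S=Cam('side'); S.save('s26',(180,150,350,320),4)
T=Cam('top'); T.save('t26',(60,200,360,330),2.6)
E
```

```text
t: 73.38
eef_pos: [0.4948, 0.2038, 0.0374]
ee_rot: [-3.134, 0.0, 3.066]
force: [-1.5, -12.0, 6.3]
opening: 0.0112
t: 73.88
eef_pos: [0.4952, 0.2096, 0.0375]
ee_rot: [-3.134, 0.0, 3.066]
force: [-0.4, -10.5, 5.7]
opening: 0.0112
t: 74.12
eef_pos: [0.4954, 0.2116, 0.0375]
ee_rot: [-3.134, 0.0, 3.066]
force: [-0.9, -11.2, 6.6]
opening: 0.0113
t 74.12 TCP [0.4954 0.2116 0.0375] jawdir 85.67 q [ 0.41  0.48 -0.19  0.91 -0.01  0.48] F [ -0.9 -11.2   6.6] open 0.0113
turn tool z deg -0.12
shift before turn [-0.8  5.3  1.4]  shift after turn [-0.8  5.3  1.4]
tilt (tool z) [-2.0e-04 -7.5e-03 -1.0e+00]
```

View pics/t26.png

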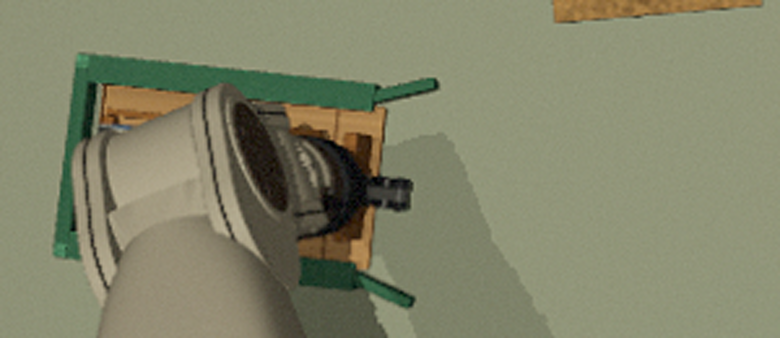

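```bash
for i in 1; do :; done
python3 -m jog '{"delta_pos":[[0,1,0],[0,1,0]],"rotation":[[0,0,0],[0,0,0]]}'
python3 -m jog '{"delta_pos":[[0,1,0],[0,0.5,0]],"rotation":[[0,0,0],[0,0,0]]}'
python3 -m jog '{"delta_pos":[[0,0.7,0],[0,0.3,0]],"rotation":[[0,0,0],[0,0,0]]}'
```

```text
t: 74.47
eef_pos: [0.4955, 0.2135, 0.0375]
ee_rot: [-3.134, 0.0, 3.066]
force: [-1.5, -11.6, 6.5]
opening: 0.0113
t: 74.72
eef_pos: [0.4957, 0.2151, 0.0375]
ee_rot: [-3.134, 0.0, 3.066]
force: [-1.0, -10.6, 6.0]
opening: 0.0112
t: 74.97
eef_pos: [0.4957, 0.2161, 0.0375]
ee_rot: [-3.134, 0.0, 3.066]
force: [-1.1, -12.4, 6.1]
opening: 0.0114
```

```bash
python3 -m jog '{"delta_pos":[[0,0.7,0],[0,0.3,0]],"rotation":[[0,0,0],[0,0,0]]}'
python3 -m jog '{"delta_pos":[[0,0.7,0],[0,0.3,0]],"rotation":[[0,0,0],[0,0,0]]}'
python3 -m jog '{"delta_pos":[[0,0.5,0],[0,0.2,0]],"rotation":[[0,0,0],[0,0,0]]}'
python3 - <<'E'
from m import *
T=Cam('top'); T.save('t27',(60,200,220,310),5)
S=Cam('side'); S.save('s27',(180,150,350,320),4)
E
```

```text
t: 75.22
eef_pos: [0.4958, 0.217, 0.0375]
ee_rot: [-3.134, 0.0, 3.066]
force: [-0.7, -11.1, 6.1]
opening: 0.0112
t: 75.47
eef_pos: [0.4959, 0.218, 0.0375]
ee_rot: [-3.134, 0.0, 3.066]
force: [-1.2, -10.7, 6.8]
opening: 0.0111
t: 75.72
eef_pos: [0.4959, 0.2187, 0.0375]
ee_rot: [-3.134, 0.0, 3.066]
force: [-0.3, -11.0, 6.6]
opening: 0.0112
```

View pics/t27.png

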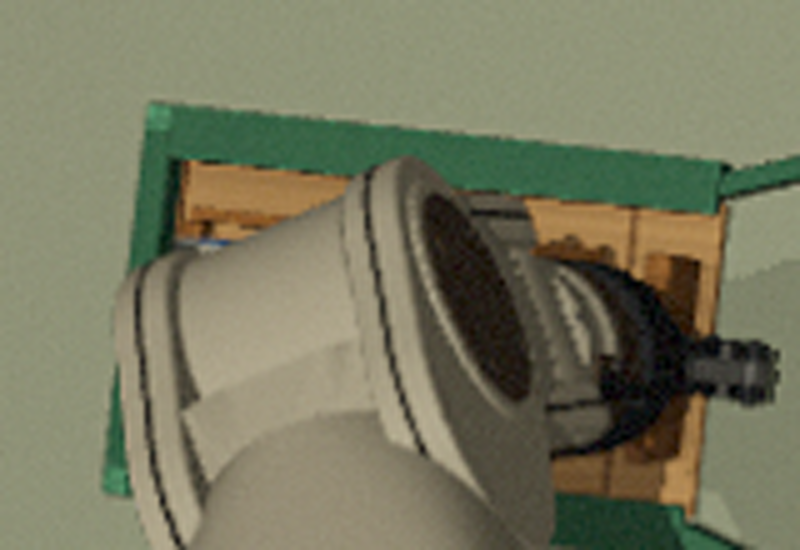

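View pics/s27.png

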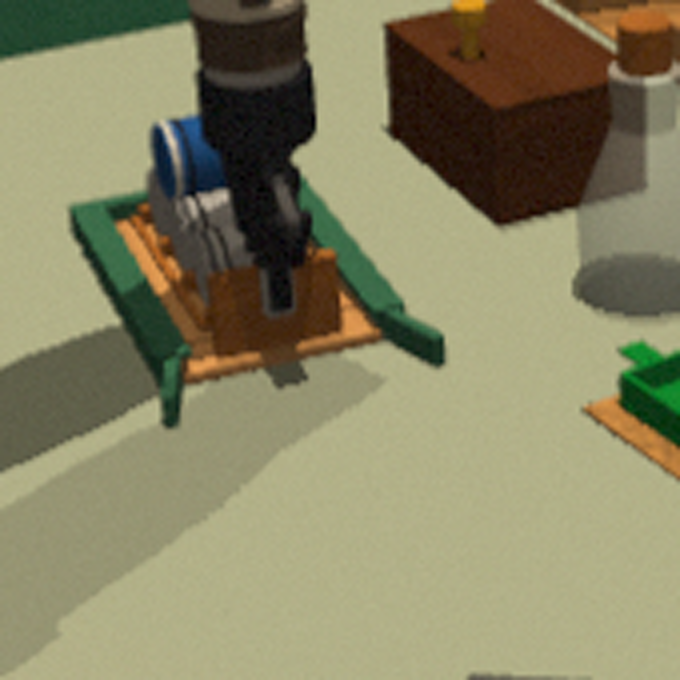

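```bash
python3 -m jog '{"delta_pos":[[0,0.6,0],[0,0.4,0]],"rotation":[[0,0,0],[0,0,0]]}'
python3 -m jog '{"delta_pos":[[0,0.6,0],[0,0.4,0]],"rotation":[[0,0,0],[0,0,0]]}'
python3 -m jog '{"delta_pos":[[0,0.5,0],[0,0.2,0]],"rotation":[[0,0,0],[0,0,0]]}'
python3 -m jog '{"delta_pos":[[0,0.5,0],[0,0.2,0]],"rotation":[[0,0,0],[0,0,0]]}'
```

```text
t: 76.08
eef_pos: [0.4959, 0.219, 0.0375]
ee_rot: [-3.133, 0.0, 3.066]
force: [-1.0, -14.9, 8.1]
opening: 0.0113
t: 76.32
eef_pos: [0.4959, 0.219, 0.0375]
ee_rot: [-3.131, 0.0, 3.065]
force: [-0.7, -18.0, 9.1]
opening: 0.0114
t: 76.58
eef_pos: [0.4959, 0.219, 0.0375]
ee_rot: [-3.13, 0.0, 3.065]
force: [-0.7, -18.9, 8.9]
opening: 0.0116
t: 76.82
eef_pos: [0.4957, 0.219, 0.0375]
ee_rot: [-3.128, 0.0, 3.064]
force: [-1.7, -20.1, 11.0]
opening: 0.0114
```

```bash
python3 -m jog '{"delta_pos":[[0,-0.7,0],[0,-0.6,0],[0,0,0]],"rotation":[[0,0,0],[0,0,0],[0,0,0]]}'
python3 -m jog '{"delta_pos":[[0,0,0],[0,0,0],[0,0,0],[0,0,0]],"rotation":[[0,0,0],[0,0,0],[0,0,0],[0,0,0]]}' 40
python3 -m jog '{"delta_pos":[[0,-2,-10],[0,0,-20],[0,0,-30],[0,0,-40],[0,0,-20],[0,0,0]],"rotation":[[0,0,0],[0,0,0],[0,0,0],[0,0,0],[0,0,0],[0,0,0]]}'
python3 -m jog '{"delta_pos":[[0,-40,0],[0,-40,0],[0,-45,0],[0,-45,0],[0,-45,0],[0,-45,0],[0,-45,0],[0,-45,0],[0,0,0]],"rotation":[[0,0,0],[0,0,0],[0,0,0],[0,0,0],[0,0,0],[0,0,0],[0,0,0],[0,0,0],[0,0,0]]}'
python3 - <<'E'
from m import *
plan([0.4966,0.2168,0.036])
T=Cam('top'); T.save('t28',(60,110,360,330),2.6)
T.save('t28b',(70,210,230,315),5)
S=Cam('side'); S.save('s28',(180,130,380,290),4)
E
```

```text
t: 77.2
eef_pos: [0.4957, 0.2191, 0.0375]
ee_rot: [-3.131, 0.0, 3.065]
force: [-0.7, -15.6, 9.1]
opening: 0.0112
t: 77.7
eef_pos: [0.4961, 0.2253, 0.0374]
ee_rot: [-3.141, -0.0, 3.07]
force: [0.6, -0.2, 0.8]
opening: 0.034
t: 78.45
eef_pos: [0.4975, 0.2237, 0.1602]
ee_rot: [3.139, 0.005, 3.069]
force: [0.9, -0.0, 0.5]
opening: 0.0341
t: 79.58
eef_pos: [0.4696, -0.1284, 0.1564]
ee_rot: [-3.142, -0.002, 3.064]
force: [0.9, 0.2, -0.7]
opening: 0.0341
t 79.58 TCP [ 0.4696 -0.1284  0.1564] jawdir 85.56 q [-0.27  0.26 -0.17  1.14 -0.   -0.19] F [ 0.9  0.2 -0.7] open 0.0341
shift [ -0.5 346.3 120.4]
tilt (tool z) [-1.9e-03  1.0e-04 -1.0e+00]
```

View pics/t28b.png

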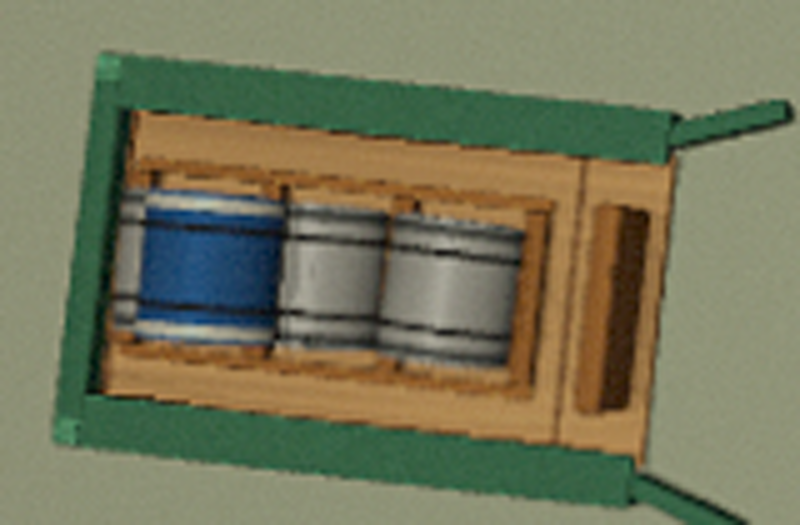

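View pics/s28.png

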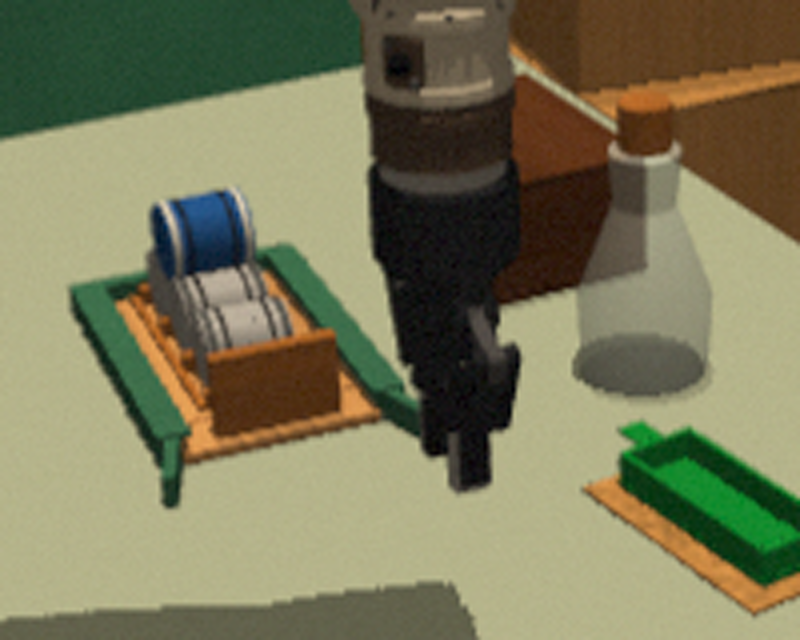

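View pics/t28.png

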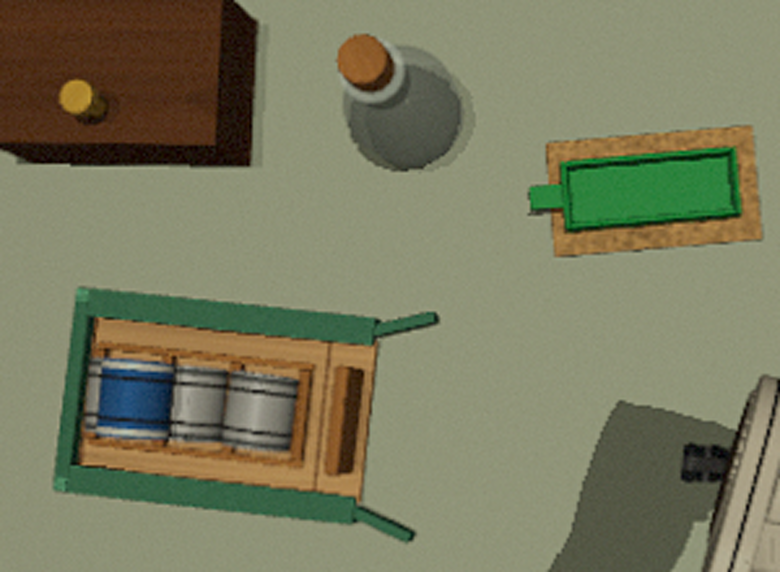

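Run:
```python
from m import *
T=Cam('top')
f=lambda a,z:T.plane(np.array(a,float)/5+np.array([70,210]),z)[0][:2]
d=np.array([.0183,.2483]); d/=np.linalg.norm(d); m=np.array([.4956,.2038]); n=np.array([d[1],-d[0]])
for a,z in (((676,155),.01),((642,465),.01),((133,110),.01),((103,393),.01),((668,118),.027),((668,162),.027),((632,458),.027),((630,505),.027),((125,108),.027),((93,395),.027)):
    p=f(a,z)-m; print(a,z,'lat',(p@n*1000).round(1),'along',(p@d*1000).round(1))
plan([.47,-.13,.2])
```

```text
(676, 155) 0.01 lat 68.5 along -0.1
(642, 465) 0.01 lat -69.7 along 0.6
(133, 110) 0.01 lat 65.0 along 249.2
(103, 393) 0.01 lat -62.9 along 248.4
(668, 118) 0.027 lat 83.8 along 1.5
(668, 162) 0.027 lat 64.6 along -0.6
(632, 458) 0.027 lat -65.8 along 1.6
(630, 505) 0.027 lat -86.3 along 0.4
(125, 108) 0.027 lat 65.0 along 245.8
(93, 395) 0.027 lat -63.0 along 245.8
t 79.72 TCP [ 0.4701 -0.1254  0.1568] jawdir 85.86 q [-0.26  0.26 -0.17  1.14  0.   -0.19] F [ 0.1  0.5 -0.5] open 0.0343
shift [ -0.2  -4.5 -43.2]
tilt (tool z) [-1.6e-03  9.0e-04 -1.0e+00]
```

```bash
python3 -m jog '{"delta_pos":[[0,-10,-20],[0,0,0],[0,0,0]],"rotation":[[0,0,0],[0,0,0],[0,0,0]]}'; python3 -c "
from station import bot
print(bot.close_job())"
```

```text
t: 80.1
eef_pos: [0.4698, -0.1349, 0.177]
ee_rot: [3.141, -0.001, 3.071]
force: [-0.5, 0.9, 0.3]
opening: 0.0342
the job is handed in; nothing more can be done
None
```

The job is done and handed in at about 80 s of the 210 s; no verdict was reported.

- **Spoon rest:** it lies flat on the cork mat, long side along the mat. My one measurement put its centre about 5 mm short of the mat's centre in x. One side wall was partly hidden in that view, so I put most of that down to the view; the later top picture showed it centred to a few mm, and I did not re-measure.
- **Tray before loading:** after taking the rest off, I squared the tray up to the holder by its handle while it was still in front of it.
- **Pyramid:** the three steel tins sit in the three pockets. Blue was the only coloured tin present, and it is saddled over pockets 1 and 2 (gap1).
- **Slide home:** I pushed the loaded tray in until the tool stopped moving and the push force rose from about 11 N to 20 N. The tray's rear edge then measured within about 1 mm of flush with the rail ends.

In the last side and top pictures the pyramid was standing in line and the carafe and jar were where they started. The gripper was clear of everything. No knock or grip slip was noticed, and the highest force I saw printed was about 23 N.

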